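# Check-weigh a parts tin on the spring scale

## Task

Weigh the lidded tin: pick it up by the grip block on its bail, hang the bail's bar in the scale's sprung hook and lower it slowly until the hook carries the whole weight, never forcing the hook down and letting go so gently that it does not jump or bounce. When the tin hangs free and still, press the hold button on the scale's console fully down and let it go. Leave the tin hanging and everything else on the table where it is.

Things in the scene. Friction and masses are not known exactly. Their poses are not given: they have to be found in the camera images.
- tin: Round lidded steel tin, 84 mm across the lid, 55 mm high, 0.19 to 0.65 kg (contents unknown), standing on the table. Origin: centre of its underside; z up. A rigid wire bail (7 mm wire) rises from its +y and -y sides to a bar along its y axis. Inside, the loop is 75 mm wide (y) and 58 mm high (lid at 55 mm, underside of bar at 113 mm). Half a turn about z makes no difference.
- tin_bar (a point): Centre line of the bail's bar at mid span, 116.5 mm above the tin's underside: this part belongs in the hook. Axes as the tin's.
- tin_grip (a point): Centre of the black grip block on a 7 mm thick, 30 mm high stem on the middle of the bar: 28 mm along the tin's x, 20 mm along its y (grip it across these 20 mm), 30 mm high, from 146 to 176 mm above the tin's underside. Axes as the tin's.
- scale: Spring scale fixed to the table. Origin: on the table, on the axis of its column (40 x 46 mm, 262 mm high); z up. Its hook points along its -x axis. Foot 12 mm high, from x = -55 to 145 mm, 100 mm wide. Beyond the column, at x = 105 mm, stands a console (64 x 66 mm, 60 mm high) with the hold button on top.
- hook_seat (a point): Bottom of the hook's trough (10 mm wide at the bottom, 26 mm at the top between wire centres), upper face of the 7 mm wire, 188.5 mm above the table when unloaded; moves with the hook. Lies 97 mm from the column's axis along the scale's -x. Axes as the scale's. When the bar lies in it, tin_bar is 3 to 5 mm above this point.
- hook_tip (a point): Top of the hook's upturned tip, 17 mm from the seat along the scale's -x and 28 mm above it; the wire behind the trough, which runs level to the column, is as high. The wire's lowest edge is 7 mm below the seat. Bring the bail from beyond the tip towards the column, bar above the tip and lid below the wire, then lower the bar into the trough.
- hook (a joint): Travel of the sprung hook, m: 0 unloaded, grows as the hook goes down, stop at 0.065. The spring yields about 8.3 mm per newton, so the hook dips 15 to 53 mm under the tin. Lightly damped: once disturbed it swings for one to two seconds.
- hold_button (a joint): Travel of the round hold button (28 mm across) on the console, m: 0 up, 0.006 fully down, springs back; about 4 N press it down.
- hold_button_top (a point): Centre of the hold button's upper face. Pressed straight down from above.
- plug_gauge: Bystander, to be left alone: double-ended plug gauge with a black grip, 113 mm long, lying near the front edge. Origin: centre of its underside.
- screwdriver: Bystander, to be left alone: cross-point screwdriver with a red handle, 198 mm long, lying near the front edge. Origin: centre of its underside.
- carton: Bystander, to be left alone: small carton 45 x 85 x 60 mm, near the back edge. Origin: centre of its underside.
- ink_pad: Bystander, to be left alone: flat closed ink pad tin, 56 x 82 x 15 mm. Origin: centre of its underside.
- wash_bottle: Bystander, to be left alone: white squeeze bottle with a red cap, 185 mm high, standing on the left. Origin: centre of its underside.

How it is judged:
By the outcome, as a careful person would: the job done as asked, in the order asked, and still so for the second after the job is handed in, with the robot touching nothing.
It also fails if it takes over 72 s, if anything falls off the work surface, if the arm or the gripper's body presses on something with over 40 N, if the wrist force passes 120 N, or if a joint passes its speed limit or range.

## Robot

A 7-joint arm with a two-finger parallel gripper is mounted at the origin on a cart in front of the work surface, level with it; the furniture and walls round the work are solid. World frame = base frame: x ahead of the robot, y to its left, z up, the work surface at z = 0. Lengths are in m, angles in rad, forces in N, time in s.
With the tool pointing down it reaches from about 0.4 to 0.85 m from the base axis. Payload 4.5 kg.
Tool frame: the origin (TCP) lies between the finger pads; the fingertips stand 8 mm ahead of it and the grasp point (between the pads) lies 11 mm behind it (r.finger_overhang is the distance from the TCP to the fingertips, in m); y points along the fingers, z is the direction in which the jaws open and shut, and the axes are right-handed (so a half turn about y gives the same grasp; the last joint's range is limited). The gripper opens to 88 mm and grips with 3 to 60 N. Pads are 18 mm wide; open, the fingers measure 123 mm over their backs; the gripper's body (75 mm by 187 mm) begins 45 mm behind the grasp point.
Start: joints at [-1.116, 0.689, -0.195, 1.565, 0.157, 0.902, -0.215], TCP at [0.255, 0.571, 0.221] pointing down, gripper open.
Joint ranges: [-3.01, 3.01], [-0.46, 2.08], [-1.47, 1.51], [0.13, 2.56], [-1, 4.14], [0.04, 2.09], [-2.66, 2.66]. Speed limits (rad/s): [2.57, 2.57, 3.14, 3.14, 3.14, 3.14, 3.14].

## Interface

Orientations are given as a unit quaternion [w, x, y, z].
In Python, from workcell import r gives the robot as it stands.
- The arm moves only by the tool carry_out, never from a script. Its argument "rows" is a list of rows, each a list of 5 numbers: the closure, from -1 (fully open) to 1 (shut), then the shift along the world's x, y, z each as a share of 0.2 m, from -1 to 1, then the turn about the world's z as a share of 120 degrees, from -1 to 1. In form: [[gripper, tx, ty, tz, spin], ...]. A call has 1 to 8 rows; each row is the pose to reach, as a shift and turn from the pose measured when the call began; what a row does not reach only later rows make up. A row lasts 1/12 s, in which the tool goes at most 41.7 mm and 7.16 degrees, less where a joint would pass 70% of its speed; a pose out of reach is approached as far as the arm can. A call with a number of a shift or a turn outside -1 to 1 is refused whole. A call with a gripper value outside its range is refused whole. The fingers move at their own pace and stop on an object; the grip force is fixed at half the most. Time passes only in rows, so rows that repeat a pose let the fingers close. It gives the time, the measured TCP pose, the force and the opening at its end, in the units of the state.
- r.observe(): the state, without advancing time (a new reading comes with each control period).
- r.camera(name): name is "scene" or "side" or "wrist"; returns a dict with "color" (480x640x3 uint8, blue, green, red), "intrinsics" (3x3 intrinsics, pixels), "D" ([k1, k2, p1, p2, k3] as OpenCV has them; the pictures are not rectified), "rvec" (rotation vector, rad) and "tvec" (3), from world to camera coordinates, as OpenCV has them. Camera axes: x right, y down, z forward; pixel columns grow to the right and rows downward; lengths in m; the calibration is good to about 2 mm. A picture is of the moment at which its call begins. There is no depth.
- r.job_done(): hands the job in, once; it reports no verdict.
The state is a dict: "t": time; "joint_positions": joint angles; "qvel": joint speeds; "joint_torque": joint torques, N m; "position": TCP position; "ee_rot": TCP orientation; "ft_force": force on the tool from outside, world axes, zero at the start; "wrist_torque": the same for the moment, N m; "opening": opening from 0.0 (shut) to 1.0 (fully open).
Only numpy, scipy, OpenCV 4.12 (cv2) and the standard library are available. Lean on these libraries where they do the work, as an engineer would, in place of code of your own. Each camera call takes 0.05 s, during which the arm holds its last target.

## Working session

There is one attempt and no reset: what is moved stays moved. The work goes in short steps, Python scripts to look and compute and a tool call to move; the robot and the scene stay as the last step left them, time stands still between calls to the robot, and variables do not carry over. Pictures are saved under pics/ and viewed, and the job is handed in when it is done.

Besides the shell and the picture viewer there is one more tool, called after ">>>" by a JSON object that holds its "op" and its "data", one argument or row to a line. carry_out: Moves the arm, as the interface text tells. Its arguments: {"type":"object","properties":{"rows":{"type":"array","items":{"type":"array","items":{"type":"number"}}}},"required":["rows"]}

```bash
ls; mkdir -p pics; cat > h.py <<'E'
import numpy as np, cv2
from workcell import r
def cam(n):
    c=r.camera(n); return c
def ray(c,uv):
    K=np.array(c["intrinsics"],float);D=np.array(c["D"],float)
    p=cv2.undistortPoints(np.array([[uv]],float),K,D)[0,0]
    R,_=cv2.Rodrigues(np.array(c["rvec"],float)); t=np.array(c["tvec"],float).reshape(3)
    d=R.T@np.array([p[0],p[1],1.]); return -R.T@t, d/np.linalg.norm(d)
def plane(c,uv,z):
    o,d=ray(c,uv); return o+d*(z-o[2])/d[2]
def tri(rays):
    A=np.zeros((3,3));b=np.zeros(3)
    for o,d in rays:
        M=np.eye(3)-np.outer(d,d);A+=M;b+=M@o
    p=np.linalg.solve(A,b); return p,[np.linalg.norm((np.eye(3)-np.outer(d,d))@(p-o)) for o,d in rays]
def proj(c,P):
    return cv2.projectPoints(np.array(P,float).reshape(-1,3),np.array(c["rvec"],float),np.array(c["tvec"],float),np.array(c["intrinsics"],float),np.array(c["D"],float))[0].reshape(-1,2)
E
python3 - <<'E'
from h import *
import pickle
for n in ["scene","side","wrist"]:
    c=cam(n); cv2.imwrite(f"pics/{n}0.png",c["color"]); pickle.dump(c,open(f"{n}0.pkl","wb"))
    o,d=ray(c,(320,240)); print(n,o.round(3),d.round(3))
print(r.observe())
E
```

```text
pics
scene [-0.217  0.764  1.111] [ 0.483 -0.544 -0.686]
side [ 0.512 -0.913  0.541] [-0.075  0.924 -0.375]
wrist [0.193 0.599 0.384] [ 0.246 -0.113 -0.963]
{'t': 0.15, 'joint_positions': array([-1.11621644,  0.68980386, -0.19451839,  1.56607969,  0.15729657,
        0.90252346, -0.21507279]), 'qvel': array([-3.50027331e-05, -4.52124455e-03,  3.48776339e-04, -3.59902301e-03,
        1.58510235e-03, -3.37917330e-04,  7.79109759e-04]), 'joint_torque': array([-2.19994989e-03, -5.27862310e+01, -1.26842123e+00, -1.53586811e+01,
       -5.24265133e-02,  3.96626987e-03,  1.10988628e-04]), 'position': array([0.2551282 , 0.57000297, 0.22079302]), 'ee_rot': array([-0.69102094,  0.69202009, -0.14771244,  0.14757805]), 'ft_force': array([ 0.58867335, -0.55555468,  0.07077168]), 'wrist_torque': array([0.00430833, 0.03886944, 0.06197614]), 'opening': 0.998501894402445}
```

View pics/scene0.png

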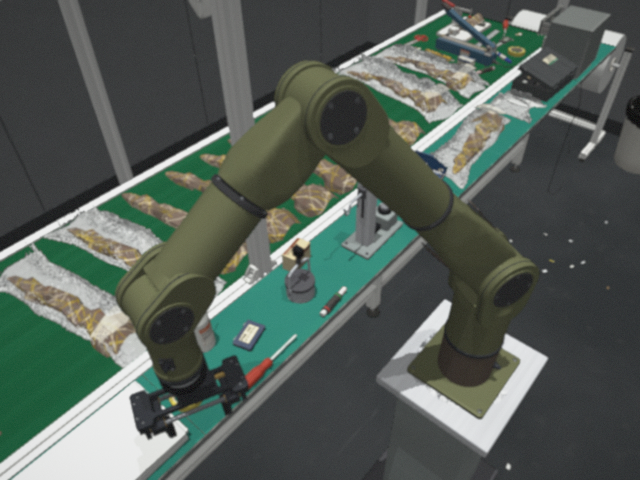

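View pics/side0.png

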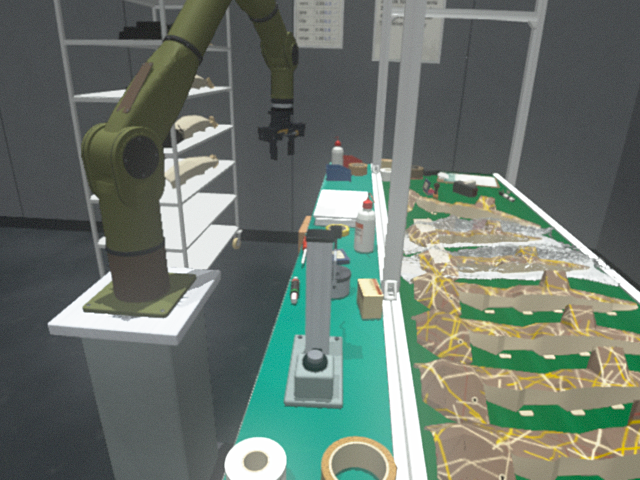

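View pics/wrist0.png

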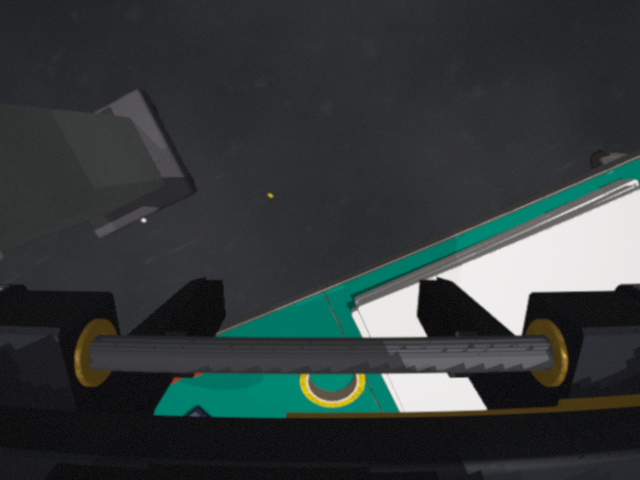

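```bash
python3 - <<'E'
from h import *
import pickle
c=pickle.load(open("scene0.pkl","rb")); s=pickle.load(open("side0.pkl","rb"))
cv2.imwrite("pics/a.png",cv2.resize(c["color"][180:340,240:440],None,fx=4,fy=3.75*1.0,interpolation=cv2.INTER_CUBIC))
cv2.imwrite("pics/b.png",cv2.resize(s["color"][210:410,250:400],None,fx=3.0,fy=3.0,interpolation=cv2.INTER_CUBIC))
print("tin approx",plane(c,(300,292),0.055),"foot",plane(c,(372,245),0.01),plane(s,(316,370),.06))
E
```

```text
tin approx [0.43527456 0.11467252 0.055     ] foot [ 0.42237055 -0.19262239  0.01      ] [ 0.46197228 -0.31358246  0.06      ]
```

View pics/a.png

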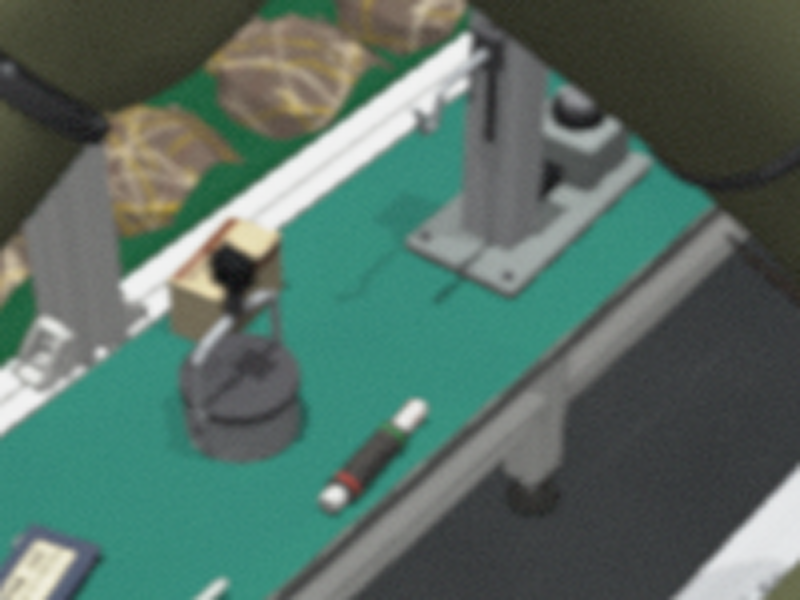

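View pics/b.png

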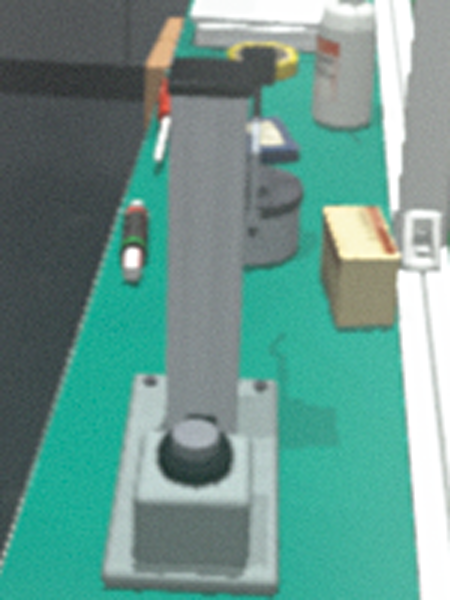

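```bash
python3 - <<'E'
from h import *
import pickle
c=pickle.load(open("scene0.pkl","rb")); s=pickle.load(open("side0.pkl","rb"))
print(c["intrinsics"][0],s["intrinsics"][0],s["D"])
for uv in [(342,243.5),(368.3,257.7),(402,221)]: print("scene",plane(c,uv,.012).round(4))
for uv in [(285,404),(342.3,405.5),(295.7,335.5),(342.7,336.5)]: print("side",plane(s,uv,.012).round(4))
print("button side",plane(s,(250+195/3,210+435/3),.075), "scene",plane(c,(240+577/4,180+100/3.75),.075))
# lid circle: ellipse in scene crop x 180..300, y 335..425
print("lid",plane(c,(240+241/4,180+380/3.75),.055), "grip", plane(c,(240+233/4,180+268/3.75),.161))
w=pickle.load(open("wrist0.pkl","rb")); print(w["intrinsics"])
for uv in [(0,240),(640,240),(320,0),(320,480)]: print(plane(w,uv,0))
E
```

```text
[522.49626747   0.         317.88645931] [439.27896624   0.         322.90086531] [-0.05197986  0.          0.          0.          0.        ]
scene [ 0.4951 -0.1378  0.012 ]
scene [ 0.3972 -0.1404  0.012 ]
scene [ 0.4139 -0.3403  0.012 ]
side [ 0.4142 -0.348   0.012 ]
side [ 0.5099 -0.3405  0.012 ]
side [ 0.4039 -0.1477  0.012 ]
side [ 0.5018 -0.1391  0.012 ]
button side [ 0.45785239 -0.2926204   0.075     ] scene [ 0.45772213 -0.2977005   0.075     ]
lid [0.46057101 0.08592199 0.055     ] grip [0.46674121 0.08029089 0.161     ]
[[351.59132621   0.         320.66067737]
 [  0.         351.59132621 238.65240596]
 [  0.           0.           1.        ]]
[0.13267405 0.19880335 0.        ]
[0.44854944 0.90748373 0.        ]
[0.06732001 0.65350898 0.        ]
[0.6235345  0.40504441 0.        ]
```

```bash
python3 - <<'E'
from h import *
import pickle
from scipy.spatial.transform import Rotation as Ro
q=r.observe()["ee_rot"]; R=Ro.from_quat([q[1],q[2],q[3],q[0]]).as_matrix(); print(R.round(3))
w=pickle.load(open("wrist0.pkl","rb")); o,_=ray(w,(320,240)); print("cam in tool",R.T@(o-r.observe()["position"]))
c=pickle.load(open("scene0.pkl","rb")); s=pickle.load(open("side0.pkl","rb"))
print("post",plane(c,(264,275),0),plane(s,(391,295),0.0),plane(s,(391,295),0.05))
for n,a in [("bailL",(195,395)),("bailR",(277,345)),("barL",(200,357)),("barR",(272,297))]:
    print(n,plane(c,(240+a[0]/4,180+a[1]/3.75),.055 if 'bail' in n else .1165))
E
```

```text
[[ 0.913 -0.     0.408]
 [-0.408 -0.001  0.913]
 [ 0.    -1.    -0.001]]
cam in tool [-0.0688837  -0.16334141  0.00049798]
post [0.59325211 0.10007033 0.        ] [0.61559141 0.07585268 0.        ] [ 0.60598075 -0.01555355  0.05      ]
bailL [0.47461046 0.11668875 0.055     ]
bailR [0.46488477 0.04418109 0.055     ]
barL [0.45592467 0.12670447 0.1165    ]
barR [0.45884142 0.05324904 0.1165    ]
```

>>> {"op": "carry_out", "data": {
  "rows": [
    [-1,0,-0.05,0.2,0],
    [-1,0,-0.15,0.4,0.05],
    [-1,0.1,-0.3,0.6,0.1],
    [-1,0.2,-0.45,0.7,0.15],
    [-1,0.3,-0.6,0.75,0.2],
    [-1,0.4,-0.75,0.75,0.2],
    [-1,0.5,-0.9,0.75,0.2],
    [-1,0.55,-1,0.75,0.2]
  ]
}}

```text
t: 0.82
position: [0.3686, 0.3654, 0.3711]
ee_rot: [-0.706, 0.708, -0.002, 0.004]
ft_force: [1.0, -0.3, -0.2]
opening: 0.999
```

>>> {"op": "carry_out", "data": {
  "rows": [
    [-1,0.05,-0.15,0,0],
    [-1,0.1,-0.3,0,0],
    [-1,0.15,-0.45,0,0],
    [-1,0.2,-0.6,0,0],
    [-1,0.25,-0.75,0,0],
    [-1,0.3,-0.9,0,0],
    [-1,0.3,-1,0,0],
    [-1,0.3,-1,0,0]
  ]
}}

```text
t: 1.48
position: [0.4291, 0.16, 0.3707]
ee_rot: [-0.705, 0.71, -0.005, 0.006]
ft_force: [-0.8, -0.1, -0.1]
opening: 0.997
```

```bash
python3 - <<'E'
from h import *
import pickle
for n in ["scene","side","wrist"]:
    c=cam(n); cv2.imwrite(f"pics/{n}1.png",c["color"]); pickle.dump(c,open(f"{n}1.pkl","wb"))
o=r.observe();print(o["t"],o["position"],o["ee_rot"],o["joint_positions"].round(2))
E
```

```text
1.6333 [0.42828729 0.16634602 0.37105737] [-0.70614787  0.70805471 -0.00169277  0.00329351] [-0.27  0.3  -0.28  1.8   0.1   1.06  0.98]
```

View pics/wrist1.png

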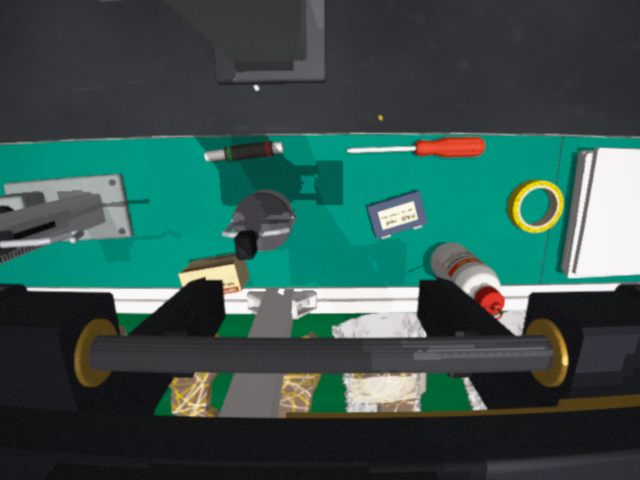

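View pics/scene1.png

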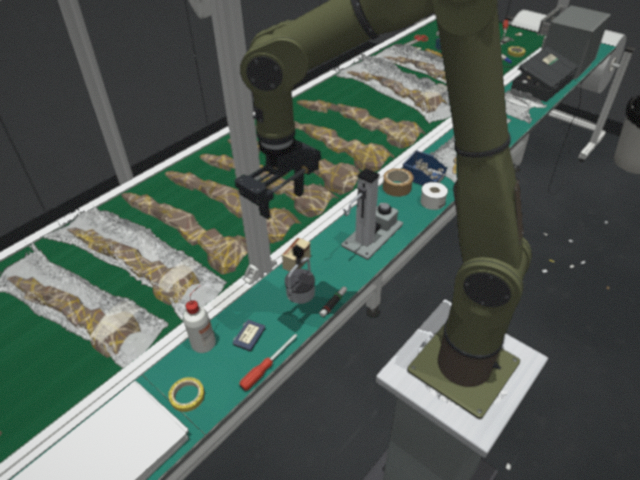

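```bash
python3 - <<'E'
from h import *
import pickle
c=pickle.load(open("scene1.pkl","rb")); w=pickle.load(open("wrist1.pkl","rb"))
a=cv2.resize(c["color"][160:310,270:420],None,fx=5,fy=4,interpolation=cv2.INTER_CUBIC)
cv2.imwrite("pics/a1.png",a)
cv2.imwrite("pics/b1.png",cv2.resize(w["color"][160:280,0:310],None,fx=2.5,fy=2.5,interpolation=cv2.INTER_CUBIC))
cv2.imwrite("pics/c1.png",cv2.resize(w["color"][180:270,220:310],None,fx=6,fy=6,interpolation=cv2.INTER_CUBIC))
E
```

```text
(no output)
```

View pics/a1.png

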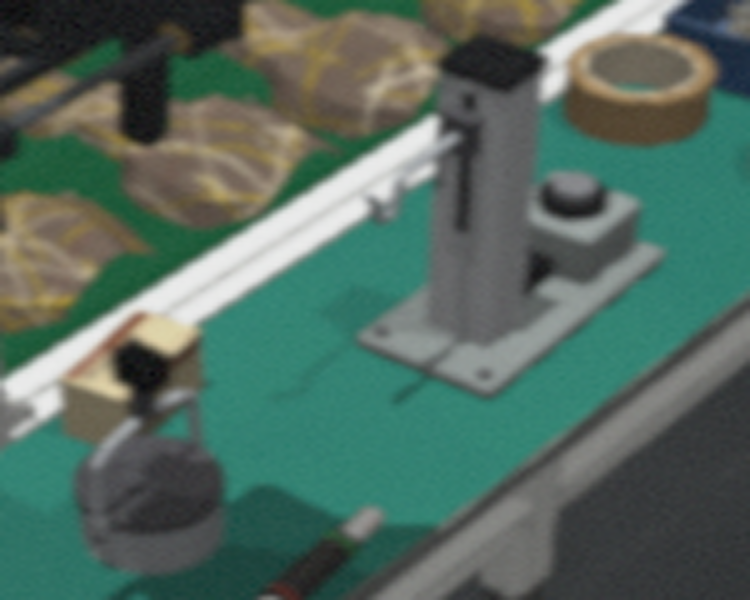

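View pics/b1.png

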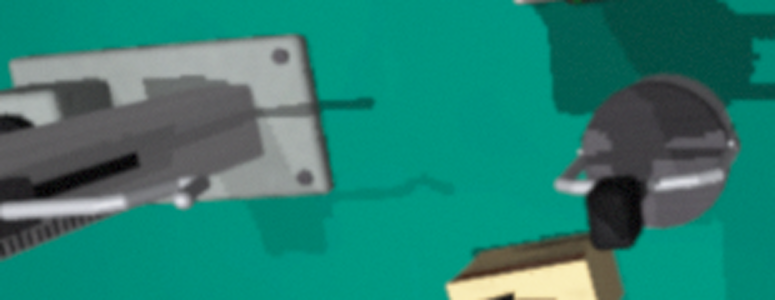

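View pics/c1.png

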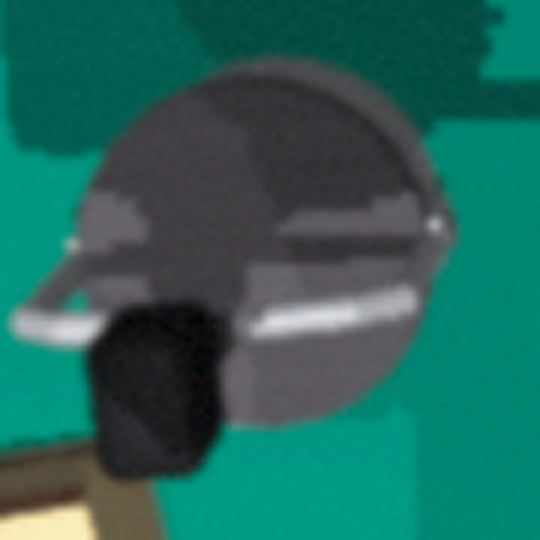

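```bash
python3 - <<'E'
from h import *
import pickle
c=pickle.load(open("scene1.pkl","rb")); w=pickle.load(open("wrist1.pkl","rb"))
P=lambda uv,z,C=w: plane(C,uv,z).round(4)[:2]
a=P((232,220.5),.050);b=P((292.8,217.3),.050);print("bail feet",a,b,(a+b)/2,np.degrees(np.arctan2(*(b-a)[::-1])))
a=P((222.2,233.7),.1165);b=P((289.2,230),.1165);print("bar ends",a,b,(a+b)/2,np.linalg.norm(b-a),np.degrees(np.arctan2(*(b-a)[::-1])))
print("lid centre", P((220+263/6,180+243/6),.055))
print("grip top", P((220+158/6,180+440/6),.176))
S=lambda uv,z: P((270+uv[0]/5,160+uv[1]/4),z,c)
print("scene grip",S((143,365),.161),"lid",S((151,485),.055))
print("foot wrist",P((121.2,174),.012),P((131.2,236),.012),P((0,185),.012))
print("foot scene",S((358,339),.012),S((490,394),.012),S((662,252),.012))
print("column top scene",S((440,70),.262),S((510,92),.262),S((545,62),.262),S((478,38),.262))
print("button scene",S((573,185),.075))
print("hook front tip scene",S((383,203),.2))
E
```

```text
bail feet [0.4672 0.0391] [0.4634 0.1256] [0.4653  0.08235] 92.51542268473314
bar ends [0.469  0.0432] [0.465  0.1264] [0.467  0.0848] 0.08329609834800188 92.75248540026865
lid centre [0.4665 0.0853]
grip top [0.4754 0.0852]
scene grip [0.4666 0.0791] lid [0.4609 0.0858]
foot wrist [ 0.4022 -0.1351] [ 0.4989 -0.1338] [ 0.4135 -0.3428]
foot scene [ 0.4925 -0.1328] [ 0.3959 -0.1372] [ 0.4075 -0.3331]
column top scene [ 0.4626 -0.1613] [ 0.4188 -0.1657] [ 0.4242 -0.2048] [ 0.469  -0.2038]
button scene [ 0.4581 -0.3   ]
hook front tip scene [ 0.4442 -0.0908]
```

>>> {"op": "carry_out", "data": {
  "rows": [
    [-1,0.1,-0.15,-0.1,0.025],
    [-1,0.19,-0.3,-0.2,0.025],
    [-1,0.19,-0.41,-0.3,0.025],
    [-1,0.19,-0.41,-0.4,0.025],
    [-1,0.19,-0.41,-0.5,0.025],
    [-1,0.19,-0.41,-0.5,0.025],
    [-1,0.19,-0.41,-0.5,0.025]
  ]
}}

```text
t: 2.22
position: [0.4658, 0.0859, 0.2707]
ee_rot: [-0.706, 0.708, 0.017, -0.017]
ft_force: [0.1, -0.3, 1.1]
opening: 1.0
```

```bash
cat >> h.py <<'E'
from scipy.spatial.transform import Rotation as Ro
def st():
    o=r.observe();q=o["ee_rot"]; R=Ro.from_quat([q[1],q[2],q[3],q[0]]).as_matrix()
    print("t",round(o["t"],2),"p",o["position"].round(4),"zyaw",np.degrees(np.arctan2(R[1,2],R[0,2])).round(2),"down",R[:,1].round(3),"f",o["ft_force"].round(2),"op",round(o["opening"],3),"q",o["joint_positions"].round(2))
    return o
E
python3 - <<'E'
from h import *
import pickle
for n in ["side","wrist"]:
    c=cam(n); cv2.imwrite(f"pics/{n}2.png",c["color"]); pickle.dump(c,open(f"{n}2.pkl","wb"))
st()
E
```

```text
t 2.32 p [0.467  0.0859 0.2721] zyaw 92.72 down [ 0.004 -0.001 -1.   ] f [-0.32  0.02  1.43] op 1.001 q [-0.11  0.43 -0.25  1.94  0.15  0.79  1.18]
```

View pics/wrist2.png

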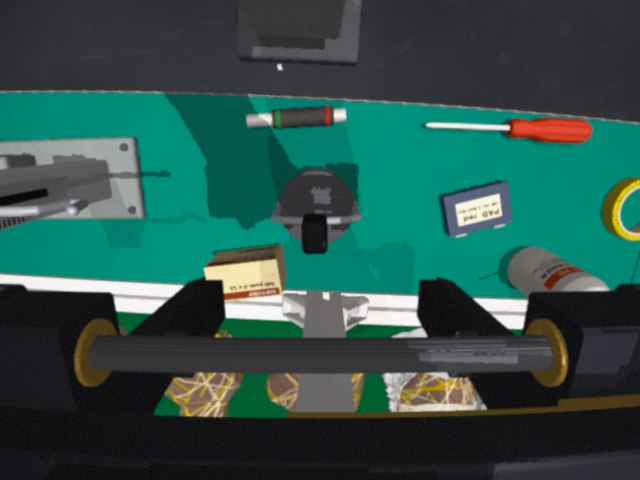

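```bash
python3 - <<'E'
from h import *
import pickle
w=pickle.load(open("wrist2.pkl","rb"))
g=cv2.cvtColor(w["color"],cv2.COLOR_BGR2GRAY)
cv2.imwrite("pics/c2.png",cv2.resize(w["color"][160:265,260:370],None,fx=6,fy=6,interpolation=cv2.INTER_CUBIC))
t=plane(w,(315,241),.176);print(t)
for y in (.094,.074):
  print(proj(w,[[x,y,z] for x in (.452,.48) for z in (.146,.176)]).round(0).tolist())
E
```

```text
[0.47211689 0.08265228 0.176     ]
[[330.0, 209.0], [331.0, 216.0], [328.0, 241.0], [329.0, 251.0]]
[[306.0, 207.0], [305.0, 215.0], [305.0, 240.0], [303.0, 250.0]]
```

View pics/c2.png

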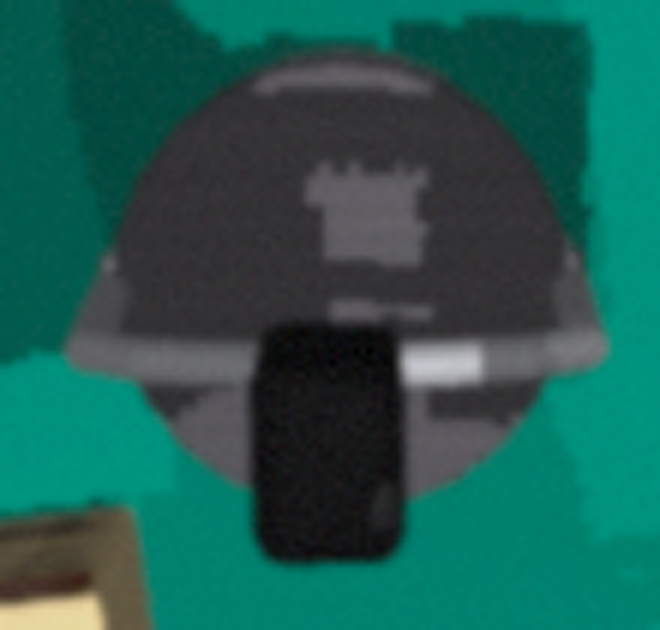

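>>> {"op": "carry_out", "data": {
  "rows": [
    [-1,0,-0.015,-0.12,0],
    [-1,0,-0.015,-0.25,0],
    [-1,0,-0.015,-0.38,0],
    [-1,0,-0.015,-0.48,0],
    [-1,0,-0.015,-0.55,0],
    [-1,0,-0.015,-0.58,0],
    [-1,0,-0.015,-0.58,0],
    [0,0,-0.015,-0.58,0]
  ]
}}

```text
t: 2.98
position: [0.4679, 0.0836, 0.157]
ee_rot: [-0.707, 0.707, 0.019, -0.015]
ft_force: [0.8, 0.2, 1.0]
opening: 0.944
```

>>> {"op": "carry_out", "data": {
  "rows": [
    [0.2,0,0,0,0],
    [0.3,0,0,0,0],
    [0.4,0,0,0,0],
    [0.5,0,0,0,0]
  ]
}}

```text
t: 3.32
position: [0.4683, 0.0836, 0.1576]
ee_rot: [-0.707, 0.707, 0.02, -0.014]
ft_force: [-0.2, -0.4, 0.1]
opening: 0.648
```

```bash
python3 - <<'E'
from h import *
import pickle
for n in ["wrist"]:
    c=cam(n); cv2.imwrite(f"pics/{n}3.png",c["color"])
st()
E
```

```text
t 3.37 p [0.4681 0.0836 0.1574] zyaw 92.75 down [ 0.007 -0.001 -1.   ] f [-0.22  0.27 -0.58] op 0.6 q [-0.16  0.61 -0.18  2.08  0.24  0.47  1.1 ]
```

View pics/wrist3.png

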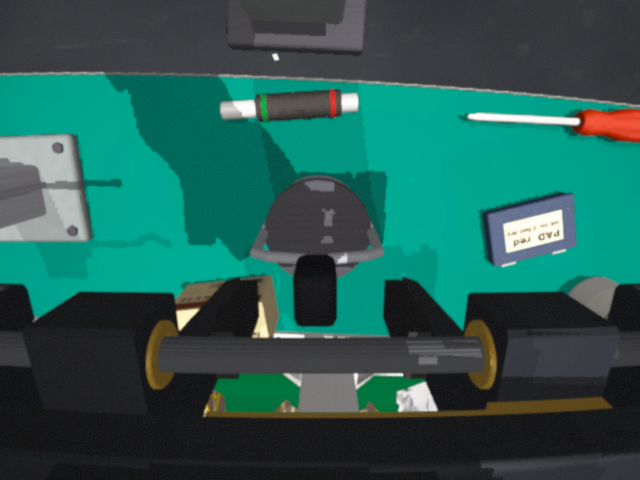

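>>> {"op": "carry_out", "data": {
  "rows": [
    [0.5,0,-0.012,0,0],
    [0.5,0,-0.012,0,0],
    [1,0,-0.012,0,0],
    [1,0,-0.012,0,0],
    [1,0,-0.012,0,0],
    [1,0,-0.012,0,0],
    [1,0,-0.012,0,0],
    [1,0,-0.012,0,0]
  ]
}}

```text
t: 4.03
position: [0.4681, 0.0811, 0.1574]
ee_rot: [-0.707, 0.707, 0.019, -0.015]
ft_force: [-0.7, -1.0, -0.1]
opening: 0.21
```

>>> {"op": "carry_out", "data": {
  "rows": [
    [1,0,0,0,0],
    [1,0,0,0,0],
    [1,0,0,0,0]
  ]
}}

```text
t: 4.28
position: [0.4681, 0.081, 0.1574]
ee_rot: [-0.707, 0.707, 0.019, -0.015]
ft_force: [0.8, -0.5, 0.8]
opening: 0.214
```

>>> {"op": "carry_out", "data": {
  "rows": [
    [1,0,0,0.03,0],
    [1,0,0,0.1,0],
    [1,0,0,0.2,0],
    [1,0,0,0.32,0],
    [1,0,0,0.44,0],
    [1,0,0,0.53,0],
    [1,0,0,0.57,0],
    [1,0,0,0.575,0]
  ]
}}

```text
t: 4.95
position: [0.4688, 0.0813, 0.2739]
ee_rot: [-0.707, 0.707, 0.02, -0.013]
ft_force: [0.0, -0.4, -3.1]
opening: 0.213
```

>>> {"op": "carry_out", "data": {
  "rows": [
    [1,-0.02,0,0,-0.03],
    [1,-0.04,-0.02,0,-0.08],
    [1,-0.06,-0.06,0,-0.13],
    [1,-0.09,-0.1,0,-0.18],
    [1,-0.12,-0.15,0,-0.23],
    [1,-0.13,-0.2,0,-0.28],
    [1,-0.13,-0.23,0,-0.33],
    [1,-0.13,-0.25,0,-0.37]
  ]
}}

```text
t: 5.62
position: [0.4415, 0.0303, 0.2726]
ee_rot: [-0.658, 0.662, -0.251, 0.256]
ft_force: [0.2, -0.2, -2.0]
opening: 0.209
```

```bash
python3 - <<'E'
from h import *
st()
E
```

```text
t 5.62 p [0.4415 0.0303 0.2726] zyaw 48.0 down [ 0.004 -0.008 -1.   ] f [ 0.2  -0.16 -2.04] op 0.209 q [-0.16  0.38 -0.03  2.03  0.03  0.74  0.63]
```

>>> {"op": "carry_out", "data": {
  "rows": [
    [1,0,0,0,-0.04],
    [1,0,0,0,-0.09],
    [1,0,0,0,-0.15],
    [1,0,0,0,-0.2],
    [1,0,0,0,-0.26],
    [1,0,0,0,-0.32],
    [1,0,0,0,-0.36],
    [1,0,0,0,-0.38]
  ]
}}

```text
t: 6.28
position: [0.4405, 0.0303, 0.2713]
ee_rot: [-0.506, 0.513, -0.49, 0.491]
ft_force: [1.0, -0.3, -2.1]
opening: 0.21
```

>>> {"op": "carry_out", "data": {
  "rows": [
    [1,0,0,0,0],
    [1,0,0,0,0],
    [1,0,0,0,0]
  ]
}}

```text
t: 6.53
position: [0.4398, 0.0303, 0.2706]
ee_rot: [-0.505, 0.514, -0.49, 0.49]
ft_force: [0.0, 0.1, -1.4]
opening: 0.211
```

```bash
python3 - <<'E'
from h import *
import pickle
for n in ["scene","side","wrist"]:
    c=cam(n); cv2.imwrite(f"pics/{n}4.png",c["color"]); pickle.dump(c,open(f"{n}4.pkl","wb"))
    st()
cv2.imwrite("pics/a4.png",cv2.resize(pickle.load(open("scene4.pkl","rb"))["color"][130:290,270:430],None,fx=4.5,fy=3.75,interpolation=cv2.INTER_CUBIC))
E
```

```text
t 6.58 p [0.4401 0.0303 0.2708] zyaw 2.25 down [-0.007 -0.01  -1.   ] f [-0.06 -0.52 -2.53] op 0.207 q [-0.32  0.39  0.2   2.03 -0.1   0.74 -0.02]
t 6.63 p [0.4403 0.0302 0.271 ] zyaw 2.23 down [-0.007 -0.009 -1.   ] f [-0.84 -0.22 -2.17] op 0.213 q [-0.32  0.39  0.2   2.03 -0.1   0.74 -0.02]
t 6.68 p [0.4403 0.0302 0.2711] zyaw 2.22 down [-0.006 -0.009 -1.   ] f [-0.72  0.57 -1.64] op 0.208 q [-0.32  0.39  0.2   2.03 -0.1   0.74 -0.02]
```

View pics/a4.png

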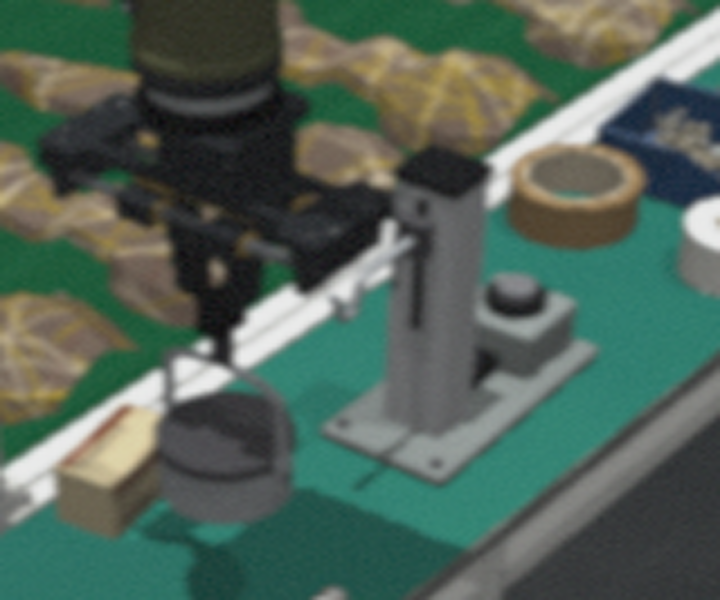

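View pics/wrist4.png

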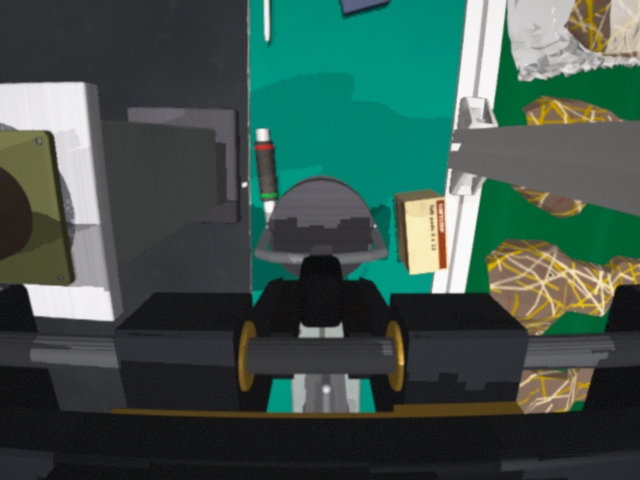

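View pics/side4.png

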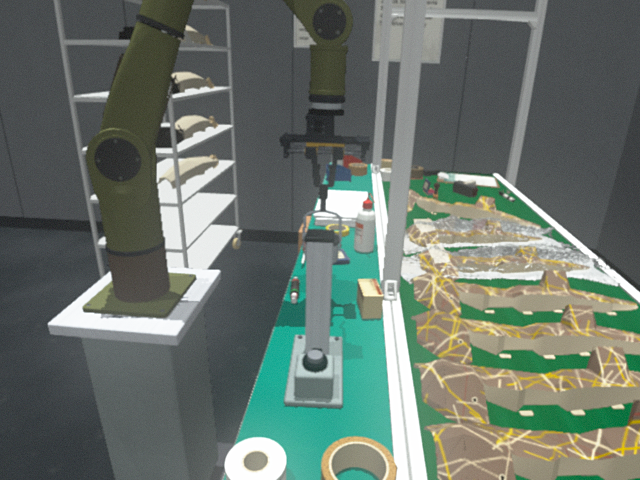

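```bash
python3 - <<'E'
from h import *
import pickle
c=pickle.load(open("scene4.pkl","rb")); w=pickle.load(open("wrist4.pkl","rb"))
A=cv2.resize(c["color"][185:245,330:390],None,fx=6,fy=6,interpolation=cv2.INTER_CUBIC)
B=cv2.resize(w["color"][320:420,270:380],None,fx=4,fy=3.6,interpolation=cv2.INTER_CUBIC)
cv2.imwrite("pics/d4.png",np.hstack([A,cv2.resize(B,(440,360))]))
for y in (-.075,-.093): print(proj(w,[[.4445,y,.2165],[.4445,y,.1885]]).round(1).tolist(),proj(c,[[.4445,y,.2165],[.4445,y,.1885]]).round(1).tolist())
print(plane(w,(326,389),.2165))
E
```

```text
[[321.2, 386.2], [321.4, 363.3]] [[342.9, 208.9], [342.8, 216.9]]
[[320.2, 405.7], [320.5, 381.6]] [[347.1, 205.6], [346.9, 213.6]]
[ 0.44817745 -0.07734044  0.2165    ]
```

View pics/d4.png

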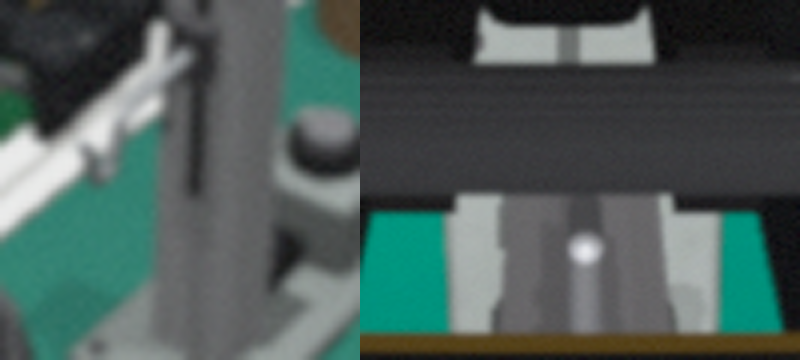

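```bash
python3 - <<'E'
from h import *
import pickle
w=pickle.load(open("wrist4.pkl","rb"))
cv2.imwrite("pics/e4.png",cv2.resize(w["color"][200:300,250:395],None,fx=5.5,fy=5.5,interpolation=cv2.INTER_CUBIC))
o=np.array([.4402,.0302])
for y in (.030,.035): print(y,proj(w,[[x,y,.2299] for x in (.40,.44,.48)]).round(1).tolist())
E
```

```text
0.03 [[255.6, 255.6], [320.7, 258.2], [385.6, 260.8]]
0.035 [[255.5, 247.8], [321.0, 250.5], [386.4, 253.1]]
```

View pics/e4.png

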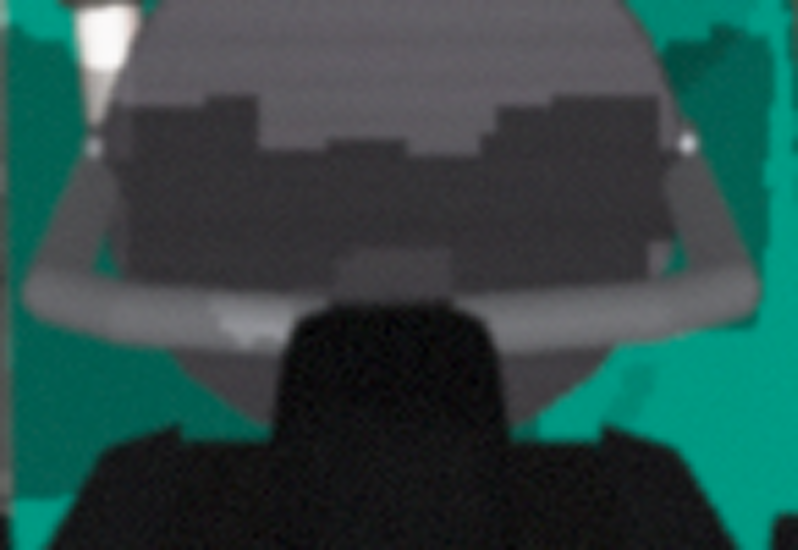

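>>> {"op": "carry_out", "data": {
  "rows": [
    [1,0.02,-0.02,0,0.003],
    [1,0.04,-0.08,0,0.003],
    [1,0.04,-0.15,0,0.003],
    [1,0.04,-0.22,0,0.003],
    [1,0.04,-0.29,0,0.003],
    [1,0.04,-0.35,0,0.003],
    [1,0.04,-0.38,0,0.003],
    [1,0.04,-0.38,0,0.003]
  ]
}}

```text
t: 7.35
position: [0.4485, -0.0477, 0.2712]
ee_rot: [-0.506, 0.515, -0.488, 0.49]
ft_force: [0.6, -0.5, -2.2]
opening: 0.21
```

```bash
python3 - <<'E'
from h import *
import pickle
f=[]
for n in ["scene","side","wrist"]:
    c=cam(n); cv2.imwrite(f"pics/{n}5.png",c["color"]); pickle.dump(c,open(f"{n}5.pkl","wb"))
    o=st()
c=pickle.load(open("scene5.pkl","rb"));
cv2.imwrite("pics/a5.png",cv2.resize(c["color"][160:260,300:400],None,fx=6,fy=6,interpolation=cv2.INTER_CUBIC))
E
```

```text
t 7.4 p [ 0.4485 -0.0464  0.2712] zyaw 2.5 down [-0.006 -0.01  -1.   ] f [-0.81  0.21 -3.17] op 0.214 q [-0.14  0.4   0.2   2.01 -0.1   0.75  0.16]
t 7.45 p [ 0.4485 -0.0455  0.2711] zyaw 2.58 down [-0.006 -0.009 -1.   ] f [ 0.17  0.91 -2.88] op 0.208 q [-0.15  0.4   0.2   2.01 -0.1   0.75  0.16]
t 7.5 p [ 0.4485 -0.045   0.2711] zyaw 2.63 down [-0.006 -0.009 -1.   ] f [ 0.28  0.39 -2.48] op 0.206 q [-0.15  0.4   0.2   2.01 -0.1   0.75  0.16]
```

View pics/a5.png

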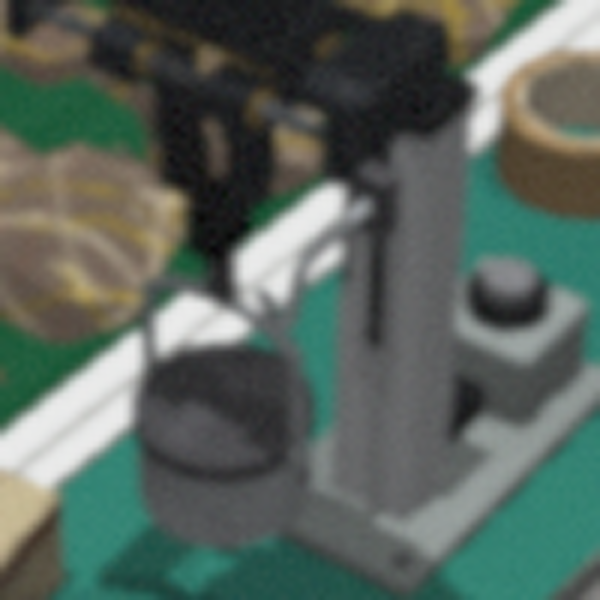

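View pics/wrist5.png

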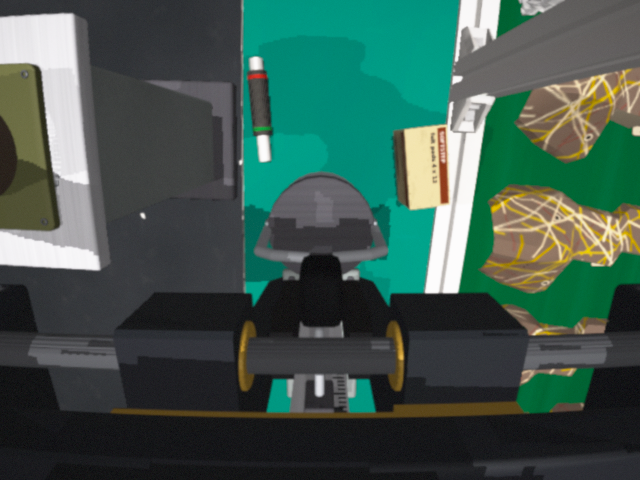

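```bash
python3 - <<'E'
from h import *
import pickle
w=pickle.load(open("wrist5.pkl","rb"));c=pickle.load(open("scene5.pkl","rb"));s=pickle.load(open("side5.pkl","rb"))
print("wire back",plane(w,(319.5,385),.2165),plane(w,(321,408),.2165))
# hook tip in scene: crop a5 tip (265,297)
A=cv2.resize(c["color"][185:225,330:372],None,fx=9,fy=9,interpolation=cv2.INTER_CUBIC)
B=cv2.resize(s["color"][190:290,270:370],None,fx=4,fy=3.6,interpolation=cv2.INTER_CUBIC)
cv2.imwrite("pics/d5.png",np.hstack([A,cv2.resize(B,(400,360))]))
B=cv2.resize(w["color"][340:415,270:370],None,fx=6,fy=6,interpolation=cv2.INTER_CUBIC);cv2.imwrite("pics/e5.png",B)
E
```

```text
wire back [ 0.45211239 -0.14967107  0.2165    ] [ 0.4542059  -0.17082298  0.2165    ]
```

View pics/d5.png

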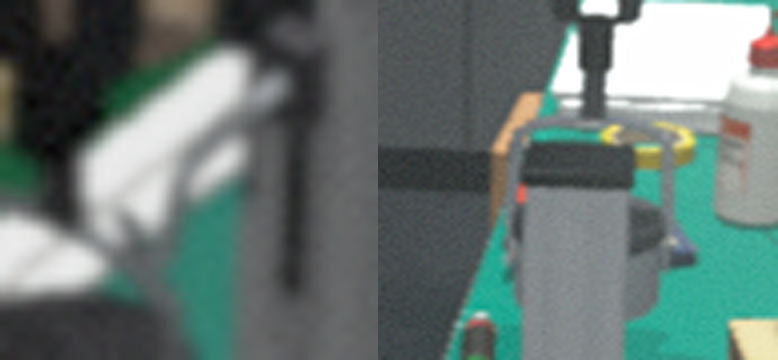

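View pics/e5.png

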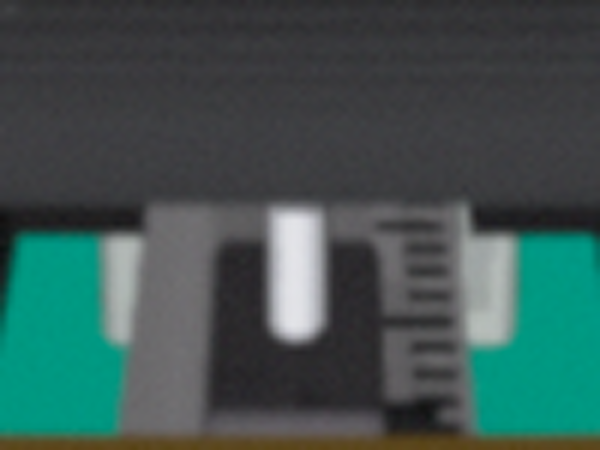

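>>> {"op": "carry_out", "data": {
  "rows": [
    [1,0,-0.03,0,0.003],
    [1,0,-0.07,0,0.003],
    [1,0,-0.12,0,0.003],
    [1,0,-0.17,0,0.003],
    [1,0,-0.21,0,0.003],
    [1,0,-0.235,0,0.003],
    [1,0,-0.245,0,0.003],
    [1,0,-0.245,0,0.003]
  ]
}}

```text
t: 8.17
position: [0.4484, -0.0947, 0.2711]
ee_rot: [-0.509, 0.516, -0.487, 0.488]
ft_force: [-0.6, -0.0, -2.5]
opening: 0.213
```

```bash
python3 - <<'E'
from h import *
import pickle
f=[]
for i in range(16):
    for n in ["scene","side","wrist"][:1 if i<14 else 3]:
        c=cam(n); f.append(r.observe()["ft_force"])
        if i==15: cv2.imwrite(f"pics/{n}6.png",c["color"]); pickle.dump(c,open(f"{n}6.pkl","wb"))
f=np.array(f);print(f.mean(0),f.std(0),len(f)); st()
c=pickle.load(open("scene6.pkl","rb"));s=pickle.load(open("side6.pkl","rb"))
A=cv2.resize(c["color"][185:245,320:380],None,fx=6,fy=6,interpolation=cv2.INTER_CUBIC)
B=cv2.resize(s["color"][190:290,270:370],(400,360),interpolation=cv2.INTER_CUBIC)
cv2.imwrite("pics/d6.png",np.hstack([A,B]))
E
```

```text
[-0.10052357  0.22129692 -2.44922275] [0.51568909 0.61095155 0.42298101] 20
t 9.17 p [ 0.4485 -0.0939  0.2711] zyaw 2.99 down [-0.006 -0.009 -1.   ] f [-0.24 -0.44 -2.21] op 0.21 q [-0.04  0.41  0.2   1.99 -0.1   0.76  0.27]
```

View pics/d6.png

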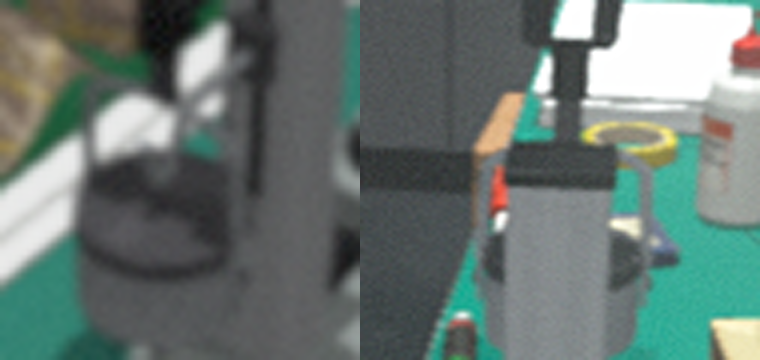

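View pics/wrist6.png

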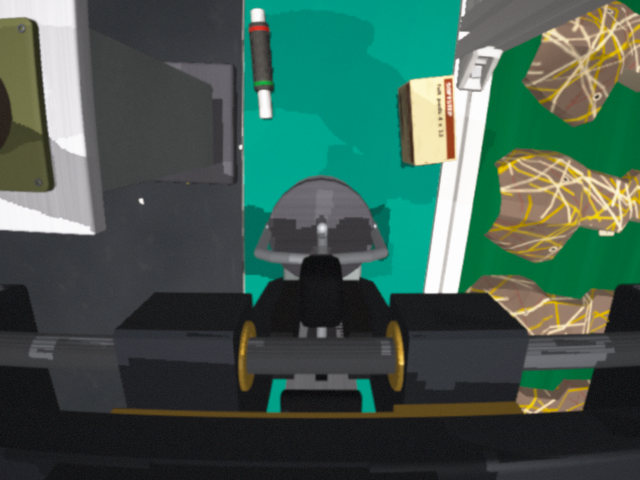

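```bash
python3 - <<'E'
from h import *
import pickle
w=pickle.load(open("wrist6.pkl","rb"))
cv2.imwrite("pics/e6.png",cv2.resize(w["color"][200:290,265:380],None,fx=6.5,fy=6.5,interpolation=cv2.INTER_CUBIC))
print(plane(w,(322,228),.213),plane(w,(321,258),.2303))
E
```

```text
[ 0.44821491 -0.07932605  0.213     ] [ 0.44843998 -0.0938895   0.2303    ]
```

View pics/e6.png

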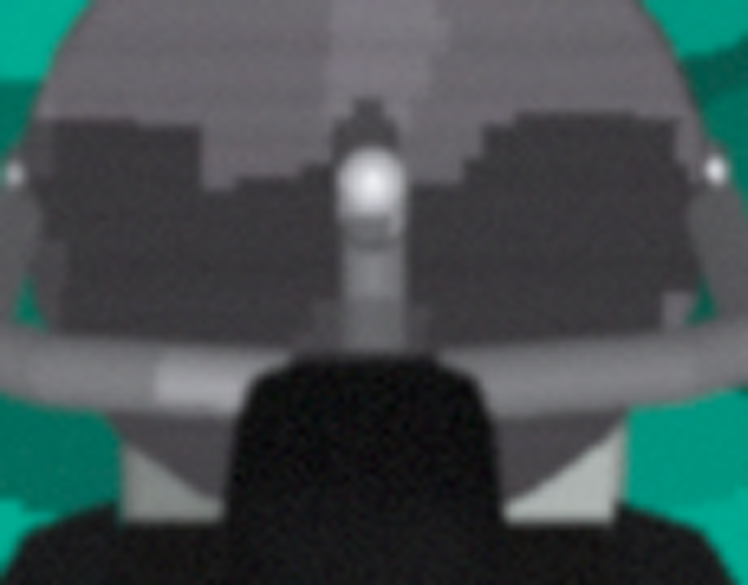

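>>> {"op": "carry_out", "data": {
  "rows": [
    [1,0,-0.01,0,0],
    [1,0,-0.01,-0.02,0],
    [1,0,-0.01,-0.05,0],
    [1,0,-0.01,-0.08,0],
    [1,0,-0.01,-0.11,0],
    [1,0,-0.01,-0.13,0],
    [1,0,-0.01,-0.145,0],
    [1,0,-0.01,-0.15,0]
  ]
}}

```text
t: 9.83
position: [0.4482, -0.0959, 0.2404]
ee_rot: [-0.509, 0.517, -0.487, 0.487]
ft_force: [-0.4, -1.0, -2.2]
opening: 0.209
```

```bash
cat >> h.py <<'E'
def avg(n,tag):
    import pickle
    f=[]
    for i in range(n):
        k=["scene","wrist"][i%2]
        c=cam(k); o=r.observe();f.append(np.r_[o["ft_force"],o["wrist_torque"],o["position"]])
        if i>=n-2: cv2.imwrite(f"pics/{k}{tag}.png",c["color"]); pickle.dump(c,open(f"{k}{tag}.pkl","wb")); 
        if i>=n-2 and k=="wrist": cv2.imwrite(f"pics/e{tag}.png",cv2.resize(c["color"][200:290,265:380],None,fx=6.5,fy=6.5,interpolation=cv2.INTER_CUBIC))
    f=np.array(f);print("mean f",f[:,:3].mean(0).round(3),"sd",f[:,:3].std(0).round(2),"tq",f[:,3:6].mean(0).round(3),"z",f[:,8].mean().round(5),n); st()
E
python3 - <<'E'
from h import *
avg(10,7)
E
```

```text
mean f [-0.333 -0.084 -2.335] sd [0.34 0.43 0.65] tq [-0.057  0.04   0.019] z 0.24114 10
t 10.33 p [ 0.4486 -0.096   0.2412] zyaw 2.99 down [-0.006 -0.009 -1.   ] f [-0.12  0.58 -2.25] op 0.21 q [-0.02  0.45  0.18  2.03 -0.11  0.67  0.29]
```

View pics/e7.png

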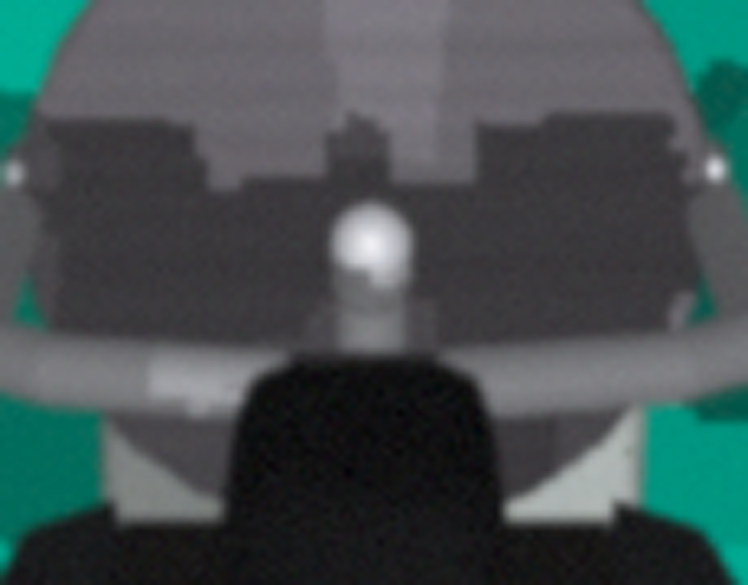

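>>> {"op": "carry_out", "data": {
  "rows": [
    [1,0,0,-0.01,0],
    [1,0,0,-0.02,0],
    [1,0,0,-0.03,0],
    [1,0,0,-0.035,0],
    [1,0,0,-0.04,0],
    [1,0,0,-0.045,0],
    [1,0,0,-0.05,0],
    [1,0,0,-0.055,0]
  ]
}}

```text
t: 11.0
position: [0.4486, -0.0959, 0.2301]
ee_rot: [-0.509, 0.517, -0.486, 0.487]
ft_force: [-0.1, -0.9, -1.7]
opening: 0.208
```

>>> {"op": "carry_out", "data": {
  "rows": [
    [1,0,0,-0.005,0],
    [1,0,0,-0.01,0],
    [1,0,0,-0.015,0],
    [1,0,0,-0.02,0],
    [1,0,0,-0.025,0],
    [1,0,0,-0.03,0],
    [1,0,0,-0.035,0],
    [1,0,0,-0.04,0]
  ]
}}

```text
t: 11.67
position: [0.4486, -0.0959, 0.2221]
ee_rot: [-0.509, 0.517, -0.486, 0.487]
ft_force: [-0.0, 0.2, -1.5]
opening: 0.21
```

```bash
python3 - <<'E'
from h import *
avg(20,8)
import pickle
w=pickle.load(open("wrist8.pkl","rb")); 
E
```

```text
mean f [-0.039  0.489 -1.217] sd [0.38 0.34 0.43] tq [ 0.067  0.048 -0.008] z 0.22216 20
t 12.67 p [ 0.4486 -0.0959  0.2222] zyaw 2.99 down [-0.006 -0.009 -1.   ] f [ 0.01  0.23 -0.58] op 0.214 q [-0.01  0.48  0.17  2.06 -0.12  0.62  0.3 ]
```

View pics/e8.png

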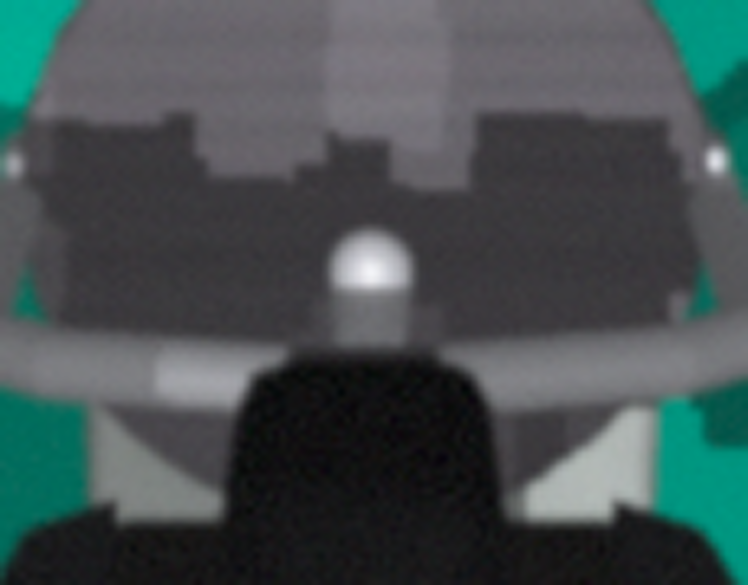

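>>> {"op": "carry_out", "data": {
  "rows": [
    [1,0,0.003,0,0],
    [1,0,0.006,-0.003,0],
    [1,0,0.006,-0.006,0],
    [1,0,0.006,-0.009,0],
    [1,0,0.006,-0.012,0],
    [1,0,0.006,-0.015,0],
    [1,0,0.006,-0.015,0],
    [1,0,0.006,-0.015,0]
  ]
}}

```text
t: 13.33
position: [0.4486, -0.0947, 0.2191]
ee_rot: [-0.509, 0.517, -0.486, 0.487]
ft_force: [0.5, -0.6, -0.7]
opening: 0.208
```

```bash
python3 - <<'E'
from h import *
avg(40,9)
E
```

```text
mean f [-0.167 -0.276 -0.69 ] sd [0.44 0.6  0.48] tq [-0.114  0.073 -0.003] z 0.21916 40
t 15.33 p [ 0.4486 -0.0947  0.2192] zyaw 2.99 down [-0.006 -0.009 -1.   ] f [ 0.48 -0.24 -1.23] op 0.205 q [-0.01  0.49  0.17  2.06 -0.13  0.61  0.29]
```

>>> {"op": "carry_out", "data": {
  "rows": [
    [1,0,-0.002,-0.003,0],
    [1,0,-0.003,-0.007,0],
    [1,0,-0.003,-0.01,0],
    [1,0,-0.003,-0.014,0],
    [1,0,-0.003,-0.017,0],
    [1,0,-0.003,-0.02,0],
    [1,0,-0.003,-0.022,0],
    [1,0,-0.003,-0.022,0]
  ]
}}

```text
t: 16.0
position: [0.4486, -0.0953, 0.2147]
ee_rot: [-0.509, 0.517, -0.486, 0.487]
ft_force: [-0.3, -0.4, -0.5]
opening: 0.215
```

```bash
python3 - <<'E'
from h import *
avg(80,10)
E
```

```text
mean f [ 0.004  0.164 -0.24 ] sd [0.51 0.49 0.52] tq [-0.02   0.064  0.001] z 0.21476 80
t 20.0 p [ 0.4486 -0.0953  0.2148] zyaw 3.0 down [-0.006 -0.009 -1.   ] f [-0.68  0.78  0.93] op 0.214 q [-0.01  0.5   0.17  2.06 -0.13  0.59  0.3 ]
```

View pics/e10.png

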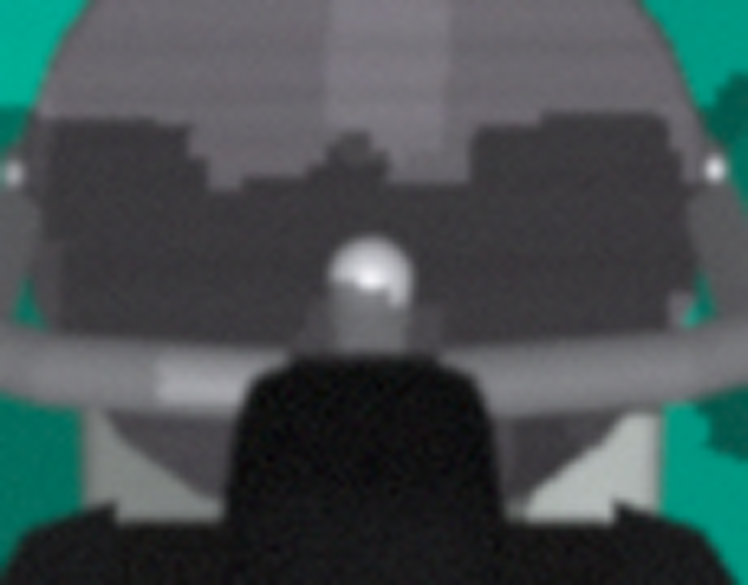

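View pics/scene10.png

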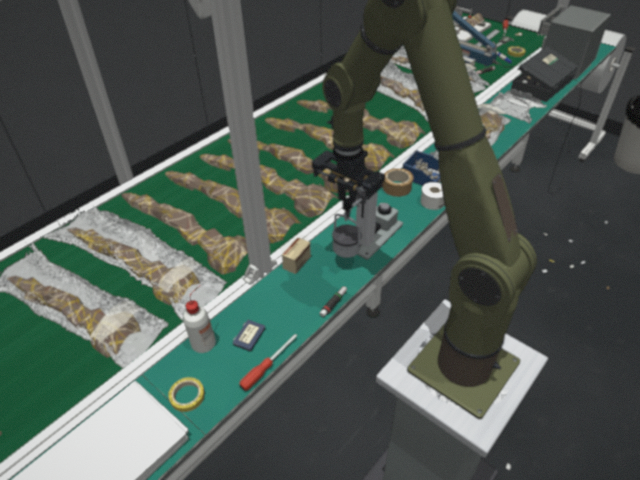

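>>> {"op": "carry_out", "data": {
  "rows": [
    [1,0,0.001,-0.002,0],
    [1,0,0.001,-0.004,0],
    [1,0,0.001,-0.006,0],
    [1,0,0.001,-0.008,0],
    [1,0,0.001,-0.009,0],
    [1,0,0.001,-0.009,0]
  ]
}}

```text
t: 20.5
position: [0.4486, -0.0951, 0.2129]
ee_rot: [-0.509, 0.517, -0.486, 0.487]
ft_force: [-0.7, -0.0, 0.3]
opening: 0.209
```

```bash
python3 - <<'E'
from h import *
avg(120,11)
E
```

```text
mean f [-0.099 -0.098  0.017] sd [0.49 0.45 0.54] tq [-0.054  0.069  0.003] z 0.21295 120
t 26.5 p [ 0.4486 -0.0951  0.2129] zyaw 2.99 down [-0.006 -0.009 -1.   ] f [ 0.12 -0.72  0.61] op 0.209 q [-0.01  0.5   0.17  2.07 -0.13  0.59  0.3 ]
```

>>> {"op": "carry_out", "data": {
  "rows": [
    [0.56,0,0,0,0],
    [0.54,0,0,0,0],
    [0.52,0,0,0,0],
    [0.5,0,0,0,0],
    [0.47,0,0,0,0],
    [0.44,0,0,0,0],
    [0.4,0,0,0,0],
    [0.4,0,0,0,0]
  ]
}}

```text
t: 27.17
position: [0.4486, -0.0951, 0.2129]
ee_rot: [-0.509, 0.517, -0.486, 0.487]
ft_force: [-0.1, 0.2, -0.5]
opening: 0.298
```

```bash
python3 - <<'E'
from h import *
import pickle
avg(4,12)
A=cv2.imread("pics/e11.png");B=cv2.imread("pics/e12.png")
cv2.imwrite("pics/f12.png",cv2.resize(np.vstack([A,B]),None,fx=.5,fy=.5))
E
```

```text
mean f [-0.151  0.129 -0.079] sd [0.21 0.63 0.41] tq [-0.06   0.085  0.021] z 0.21296 4
t 27.37 p [ 0.4486 -0.0951  0.2129] zyaw 2.99 down [-0.006 -0.009 -1.   ] f [-0.43 -0.62 -0.74] op 0.298 q [-0.01  0.5   0.17  2.07 -0.13  0.59  0.3 ]
```

View pics/f12.png

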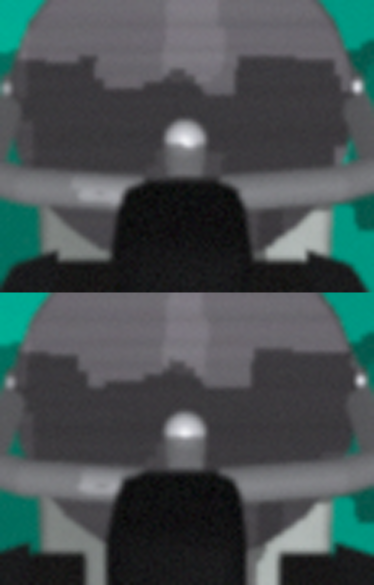

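View pics/wrist12.png

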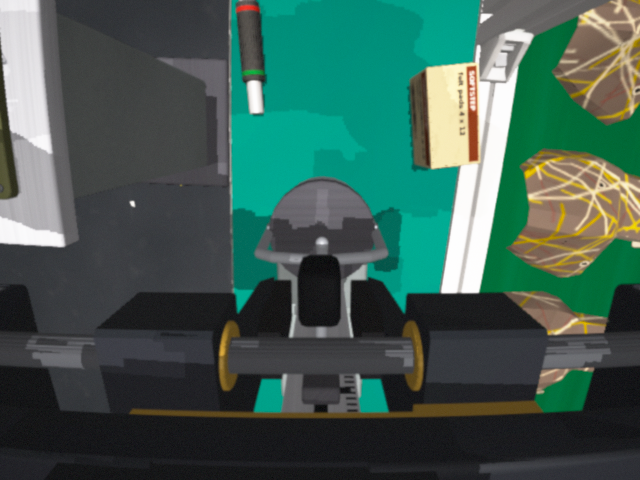

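>>> {"op": "carry_out", "data": {
  "rows": [
    [0.3,0,0,0,0],
    [0.2,0,0,0,0],
    [0.1,0,0,0.02,0],
    [0.1,0,0,0.05,0],
    [0.1,0,0,0.1,0],
    [0.1,0,0,0.17,0],
    [0.1,0,0,0.26,0],
    [0.1,0,0,0.36,0]
  ]
}}

```text
t: 28.03
position: [0.4482, -0.0951, 0.2859]
ee_rot: [-0.509, 0.517, -0.486, 0.487]
ft_force: [0.0, 0.4, 0.4]
opening: 0.447
```

```bash
python3 - <<'E'
from h import *
import pickle
st()
for n in ["scene","side","wrist"]:
    c=cam(n); cv2.imwrite(f"pics/{n}13.png",c["color"]); pickle.dump(c,open(f"{n}13.pkl","wb"))
c=pickle.load(open("scene13.pkl","rb"))["color"];s=pickle.load(open("side13.pkl","rb"))["color"]
A=cv2.resize(c[120:280,300:430],(390,480),interpolation=cv2.INTER_CUBIC)
B=cv2.resize(s[80:280,260:400],(336,480),interpolation=cv2.INTER_CUBIC)
cv2.imwrite("pics/d13.png",np.hstack([A,B]))
E
```

```text
t 28.03 p [ 0.4482 -0.0951  0.2859] zyaw 2.98 down [-0.007 -0.009 -1.   ] f [0.   0.41 0.4 ] op 0.447 q [-0.04  0.39  0.21  1.97 -0.09  0.8   0.27]
```

View pics/d13.png

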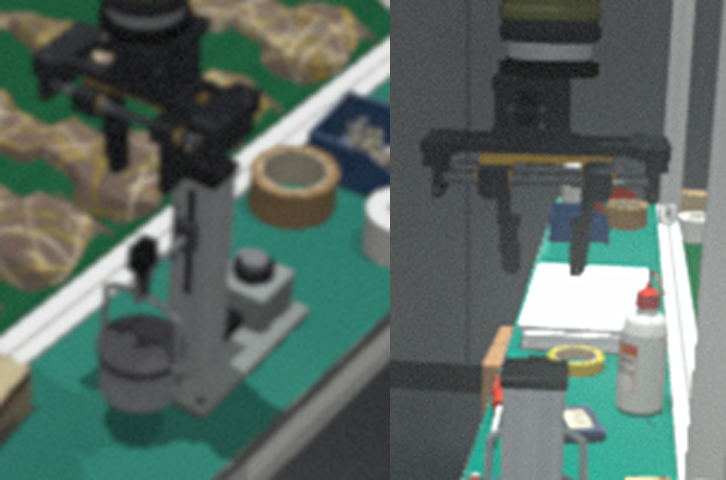

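View pics/wrist13.png

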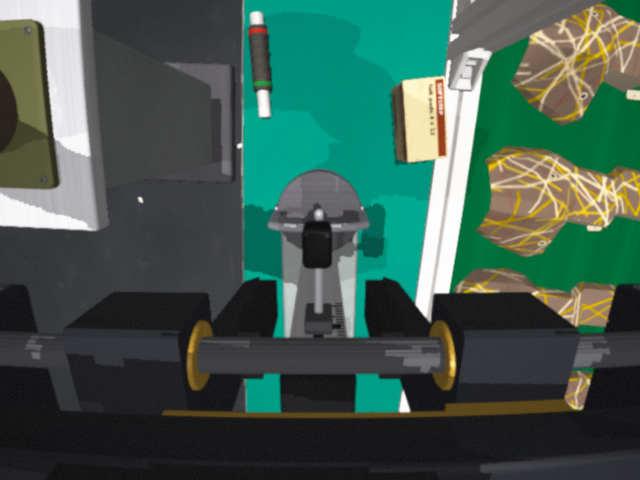

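>>> {"op": "carry_out", "data": {
  "rows": [
    [0.3,0,0,0.1,0],
    [0.5,0,0,0.2,0],
    [0.7,0,-0.05,0.25,0],
    [1,0,-0.15,0.25,0],
    [1,0.02,-0.3,0.25,0],
    [1,0.02,-0.45,0.25,0],
    [1,0.02,-0.6,0.25,0],
    [1,0.03,-0.75,0.25,0]
  ]
}}

```text
t: 28.85
position: [0.4547, -0.2463, 0.3354]
ee_rot: [-0.51, 0.516, -0.486, 0.488]
ft_force: [0.5, -0.3, -0.4]
opening: 0.006
```

```bash
python3 - <<'E'
from h import *
import pickle
st()
c=pickle.load(open("scene13.pkl","rb"));s=pickle.load(open("side13.pkl","rb"))
w=cam("wrist");cv2.imwrite("pics/wrist14.png",w["color"]);pickle.dump(w,open("wrist14.pkl","wb"))
A=cv2.resize(c["color"][185:235,360:410],(400,400),interpolation=cv2.INTER_CUBIC)
B=cv2.resize(s["color"][335:405,285:345],(360,420),interpolation=cv2.INTER_CUBIC)[:400]
cv2.imwrite("pics/d14.png",np.hstack([A,B]))
E
```

```text
t 28.85 p [ 0.4547 -0.2463  0.3354] zyaw 3.0 down [-0.004 -0.008 -1.   ] f [ 0.45 -0.29 -0.41] op 0.006 q [ 0.24  0.42  0.25  1.74 -0.11  1.    0.58]
```

View pics/d14.png

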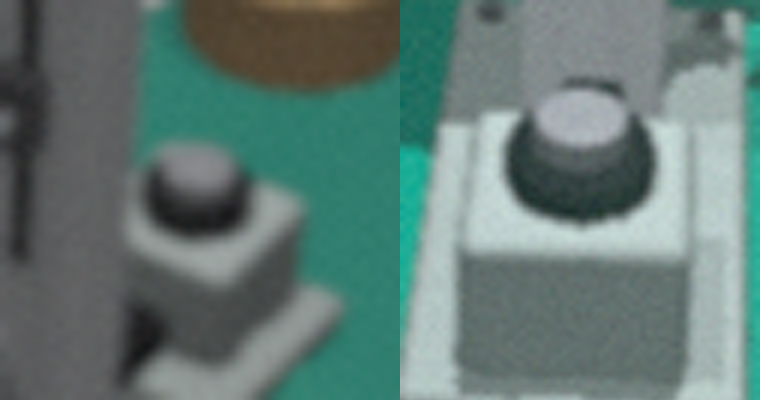

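View pics/wrist14.png

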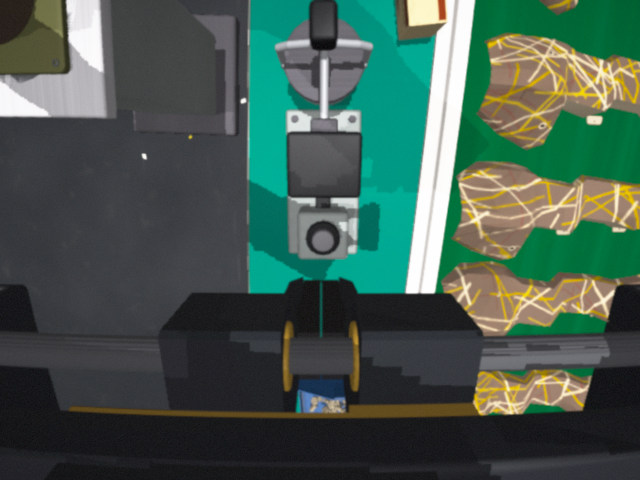

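```bash
python3 - <<'E'
from h import *
import pickle
L=lambda n:pickle.load(open(n+".pkl","rb"))
c,s,w=L("scene13"),L("side13"),L("wrist14")
rs=[ray(c,(385.4,205.6)),ray(s,(315.3,354.5)),ray(w,(322.8,236.5))]
print(tri(rs),tri(rs[1:]),tri([rs[0],rs[2]]))
cv2.imwrite("pics/e14.png",cv2.resize(w["color"][200:265,280:370],None,fx=8,fy=8,interpolation=cv2.INTER_CUBIC))
E
```

```text
(array([ 0.45732345, -0.29579554,  0.07901702]), [np.float64(0.004224520862629706), np.float64(0.0013882388951777687), np.float64(0.003556287057343715)]) (array([ 0.45859186, -0.29313681,  0.07649163]), [np.float64(0.00019700999432103767), np.float64(0.00019700999432118715)]) (array([ 0.4559242 , -0.29414057,  0.08185981]), [np.float64(0.0036875185749830797), np.float64(0.0036875185749832024)])
```

View pics/e14.png

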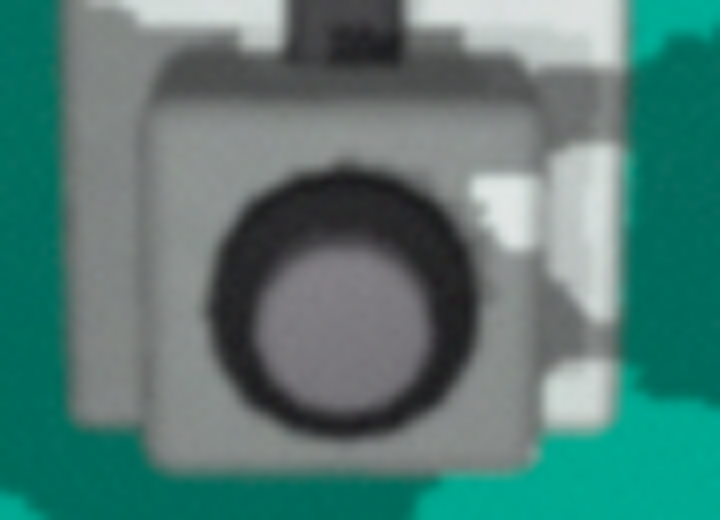

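```bash
python3 - <<'E'
from h import *
import pickle
L=lambda n:pickle.load(open(n+".pkl","rb"))
c,s,w=L("scene13"),L("side13"),L("wrist14")
rs=[ray(c,(385.4,205.6)),ray(s,(315.3,354.5)),ray(w,(322.9,241.2))]
print(tri(rs),tri(rs[1:]),tri([rs[0],rs[2]]))
st()
E
```

```text
(array([ 0.4577726 , -0.29881381,  0.07967608]), [np.float64(0.002750481494350322), np.float64(0.001358407231583819), np.float64(0.0015131831830186213)]) (array([ 0.45900229, -0.29812589,  0.08022823]), [np.float64(0.000179528297225123), np.float64(0.00017952829722516964)]) (array([ 0.45779956, -0.30033258,  0.07719507]), [np.float64(0.0019302688227000938), np.float64(0.0019302688227002026)])
t 28.9 p [ 0.4541 -0.2538  0.3357] zyaw 2.54 down [-0.003 -0.015 -1.   ] f [ 1.6  -5.48  0.63] op 0.009 q [ 0.25  0.42  0.25  1.73 -0.1   1.    0.58]
```

>>> {"op": "carry_out", "data": {
  "rows": [
    [1,0.01,-0.1,0,0.003],
    [1,0.02,-0.19,0,0.003],
    [1,0.02,-0.22,-0.05,0.003],
    [1,0.02,-0.22,-0.15,0.003],
    [1,0.02,-0.22,-0.27,0.003],
    [1,0.02,-0.22,-0.4,0.003],
    [1,0.02,-0.22,-0.5,0.003],
    [1,0.02,-0.22,-0.55,0.003]
  ]
}}

```text
t: 29.57
position: [0.4562, -0.2952, 0.2221]
ee_rot: [-0.508, 0.518, -0.486, 0.487]
ft_force: [-0.2, 0.6, 0.5]
opening: 0.005
```

```bash
python3 - <<'E'
from h import *
import pickle
w=cam("wrist");cv2.imwrite("pics/wrist15.png",w["color"])
w=cam("side");cv2.imwrite("pics/side15.png",cv2.resize(w["color"][150:420,220:420],None,fx=2.2,fy=2.2))
st()
E
```

```text
t 29.67 p [ 0.4567 -0.296   0.2234] zyaw 2.94 down [-0.008 -0.012 -1.   ] f [-0.31  0.06  1.62] op 0.003 q [ 0.35  0.59  0.21  1.82 -0.15  0.75  0.69]
```

View pics/wrist15.png

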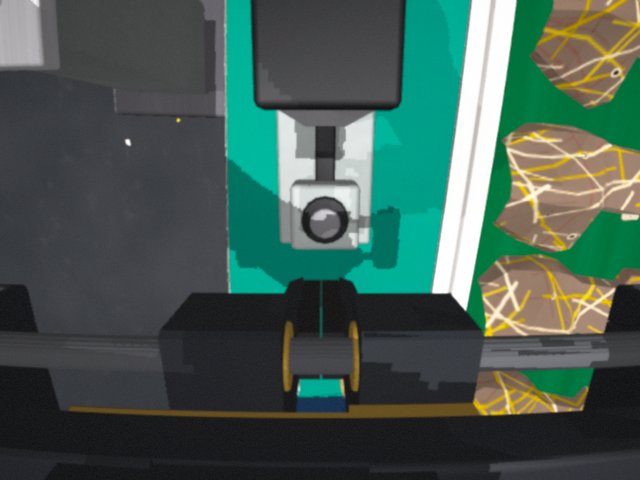

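View pics/side15.png

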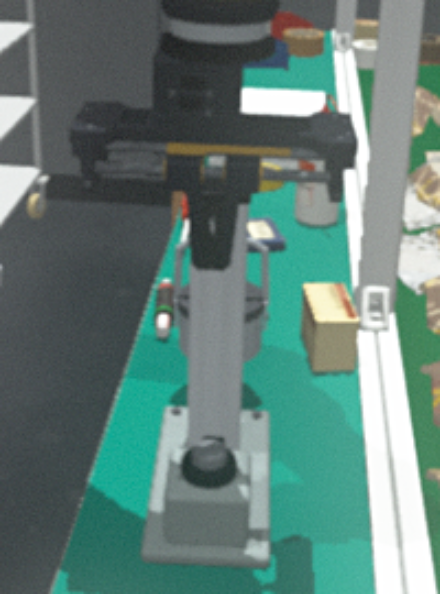

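```bash
python3 - <<'E'
from h import *
w=cam("wrist");cv2.imwrite("pics/e15.png",cv2.resize(w["color"][170:260,275:375],None,fx=7,fy=6))
for z in (.076,.079,.081):print(z,plane(w,(324.5,220),z))
st()
E
```

```text
0.076 [ 0.45913089 -0.29683364  0.076     ]
0.079 [ 0.4590842  -0.29613932  0.079     ]
0.081 [ 0.45905307 -0.29567644  0.081     ]
t 29.72 p [ 0.4577 -0.297   0.225 ] zyaw 2.93 down [-0.005 -0.013 -1.   ] f [0.01 0.34 0.64] op 0.004 q [ 0.35  0.59  0.21  1.82 -0.15  0.75  0.69]
```

View pics/e15.png

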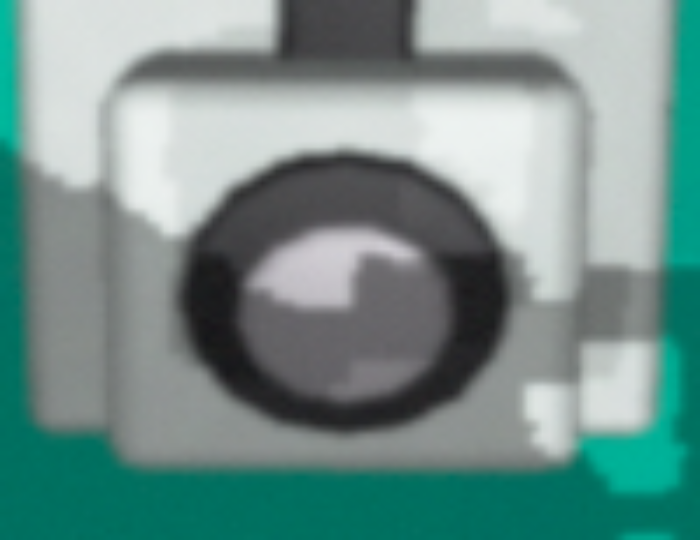

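>>> {"op": "carry_out", "data": {
  "rows": [
    [1,0,-0.004,-0.12,0],
    [1,0.003,-0.004,-0.26,0],
    [1,0.003,-0.004,-0.4,0],
    [1,0.003,-0.004,-0.52,0],
    [1,0.003,-0.004,-0.6,0],
    [1,0.003,-0.004,-0.64,0],
    [1,0.003,-0.004,-0.65,0],
    [1,0.003,-0.004,-0.65,0]
  ]
}}

```text
t: 30.38
position: [0.459, -0.2981, 0.0957]
ee_rot: [-0.508, 0.517, -0.485, 0.49]
ft_force: [0.2, -0.5, 0.2]
opening: 0.005
```

```bash
python3 - <<'E'
from h import *
w=cam("side");cv2.imwrite("pics/side16.png",cv2.resize(w["color"][200:420,240:400],None,fx=3,fy=2.7))
st()
E
```

```text
t 30.43 p [ 0.4592 -0.2983  0.0961] zyaw 2.93 down [-0.003 -0.015 -1.   ] f [-0.52 -0.88  0.02] op 0.004 q [ 0.4   0.78  0.14  1.92 -0.2   0.45  0.73]
```

View pics/side16.png

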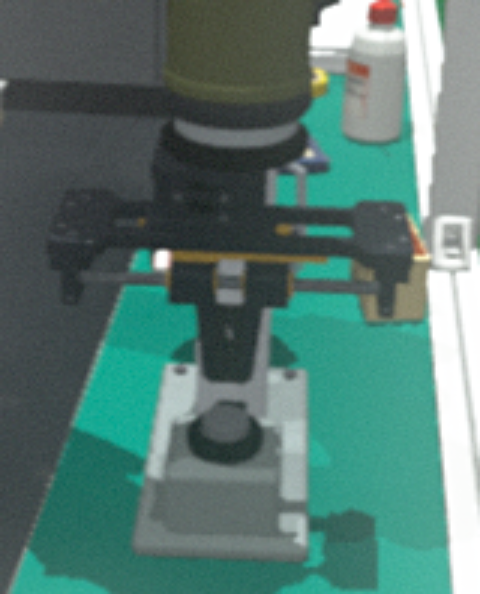

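>>> {"op": "carry_out", "data": {
  "rows": [
    [1,0,0,-0.015,0],
    [1,0,0,-0.03,0],
    [1,0,0,-0.04,0],
    [1,0,0,-0.045,0],
    [1,0,0,-0.05,0],
    [1,0,0,-0.055,0],
    [1,0,0,-0.055,0]
  ]
}}

```text
t: 31.02
position: [0.4591, -0.2982, 0.0849]
ee_rot: [-0.508, 0.517, -0.484, 0.49]
ft_force: [-0.3, 0.2, -0.0]
opening: 0.001
```

>>> {"op": "carry_out", "data": {
  "rows": [
    [1,0,0,-0.005,0],
    [1,0,0,-0.01,0],
    [1,0,0,-0.01,0]
  ]
}}

```text
t: 31.27
position: [0.459, -0.2982, 0.0828]
ee_rot: [-0.508, 0.517, -0.484, 0.49]
ft_force: [-0.1, -0.3, 0.1]
opening: 0.003
```

>>> {"op": "carry_out", "data": {
  "rows": [
    [1,0,0,-0.005,0],
    [1,0,0,-0.01,0],
    [1,0,0,-0.01,0]
  ]
}}

```text
t: 31.52
position: [0.4589, -0.298, 0.0805]
ee_rot: [-0.508, 0.517, -0.485, 0.49]
ft_force: [0.4, 0.2, 0.3]
opening: 0.003
```

>>> {"op": "carry_out", "data": {
  "rows": [
    [1,0,0,-0.005,0],
    [1,0,0,-0.01,0],
    [1,0,0,-0.01,0]
  ]
}}

```text
t: 31.77
position: [0.4588, -0.298, 0.0783]
ee_rot: [-0.508, 0.517, -0.485, 0.489]
ft_force: [0.5, 0.4, 0.6]
opening: 0.005
```

>>> {"op": "carry_out", "data": {
  "rows": [
    [1,0,0,-0.005,0],
    [1,0,0,-0.01,0],
    [1,0,0,-0.01,0]
  ]
}}

```text
t: 32.02
position: [0.4587, -0.2979, 0.0762]
ee_rot: [-0.508, 0.517, -0.485, 0.489]
ft_force: [-0.6, -0.2, 0.1]
opening: 0.005
```

>>> {"op": "carry_out", "data": {
  "rows": [
    [1,0,0,-0.005,0],
    [1,0,0,-0.01,0],
    [1,0,0,-0.01,0]
  ]
}}

```text
t: 32.27
position: [0.4586, -0.2979, 0.074]
ee_rot: [-0.508, 0.517, -0.485, 0.489]
ft_force: [-1.5, 0.0, -0.7]
opening: 0.011
```

```bash
python3 - <<'E'
from h import *
for n,(a,b,c,d) in {"side":(250,420,240,400),"scene":(150,260,330,440)}.items():
    w=cam(n);cv2.imwrite(f"pics/{n}17.png",cv2.resize(w["color"][a:b,c:d],None,fx=4,fy=4,interpolation=cv2.INTER_CUBIC));st()
E
```

```text
t 32.32 p [ 0.4586 -0.2979  0.074 ] zyaw 2.93 down [-0.004 -0.014 -1.   ] f [ 0.26  0.67 -0.48] op 0.005 q [ 0.41  0.82  0.13  1.93 -0.21  0.4   0.74]
t 32.37 p [ 0.4587 -0.2979  0.0741] zyaw 2.93 down [-0.004 -0.014 -1.   ] f [-0.68 -0.23  0.62] op 0.004 q [ 0.41  0.82  0.13  1.93 -0.21  0.4   0.74]
```

View pics/side17.png

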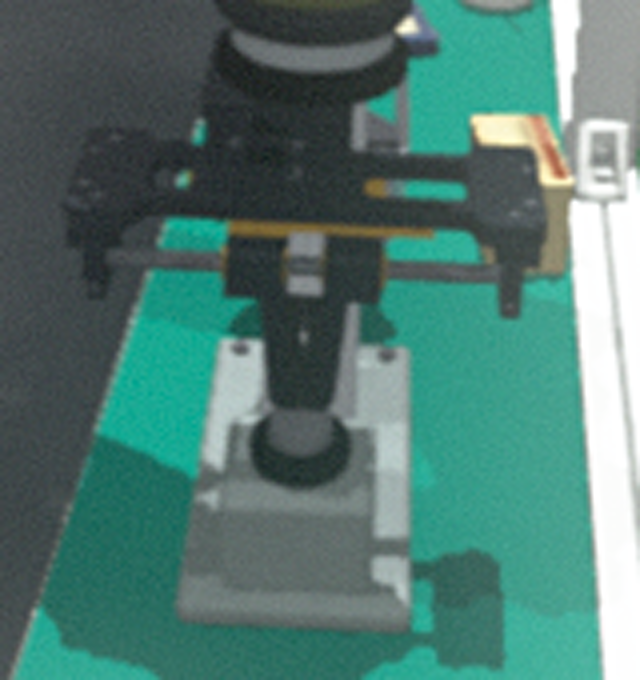

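View pics/scene17.png

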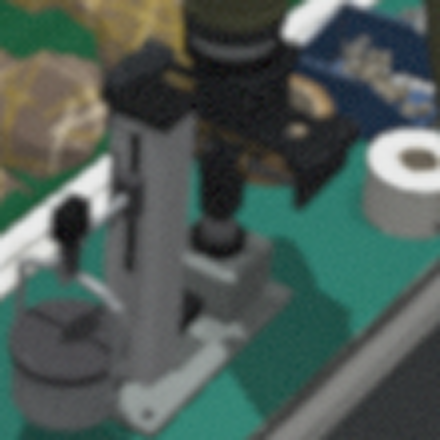

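```bash
python3 - <<'E'
from h import *
o=st()
for n,(a,b) in {"side":(240,250),"scene":(330,150)}.items():
    w=cam(n)
    for z in (.066,.070,.075): print(n,z,((proj(w,[[.4586,-.298,z],[.4586,-.307,z],[.4586,-.289,z]])-[a,b])*4).round(0).tolist())
E
```

```text
t 32.37 p [ 0.4587 -0.2979  0.0741] zyaw 2.93 down [-0.004 -0.014 -1.   ] f [-0.68 -0.23  0.62] op 0.004 q [ 0.41  0.82  0.13  1.93 -0.21  0.4   0.74]
side 0.066 [[300.0, 445.0], [298.0, 458.0], [302.0, 432.0]]
side 0.07 [[300.0, 437.0], [298.0, 450.0], [302.0, 424.0]]
side 0.075 [[300.0, 428.0], [298.0, 441.0], [303.0, 415.0]]
scene 0.066 [[216.0, 235.0], [222.0, 229.0], [209.0, 241.0]]
scene 0.07 [[216.0, 231.0], [223.0, 225.0], [209.0, 237.0]]
scene 0.075 [[216.0, 226.0], [223.0, 220.0], [209.0, 232.0]]
```

```bash
python3 - <<'E'
from h import *
print(r.finger_overhang)
c=cam("scene"); s=cam("side")
cv2.imwrite("pics/g.png",np.hstack([cv2.resize(c["color"][185:225,365:405],(400,400),interpolation=cv2.INTER_CUBIC),cv2.resize(s["color"][320:380,285:345],(400,400),interpolation=cv2.INTER_CUBIC)]))
E
```

```text
0.008
```

View pics/g.png

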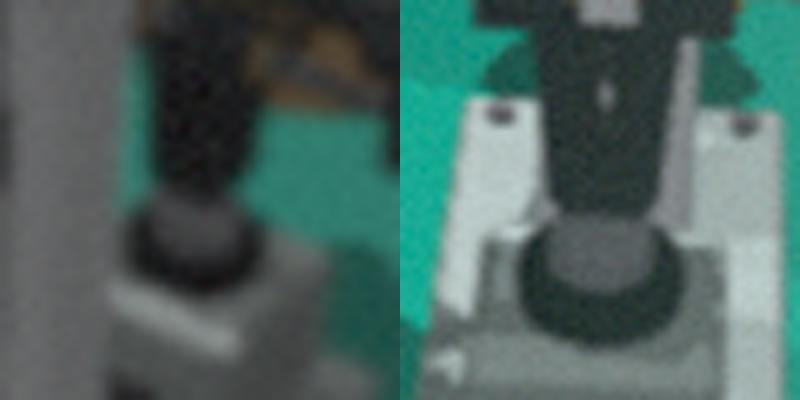

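```bash
python3 - <<'E'
from h import *
c=cam("scene"); s=cam("side")
print(tri([ray(c,(385,204)),ray(s,(315.7,352.2))]))
print(tri([ray(c,(385,206)),ray(s,(315.7,353.5))]))
print(st()["wrist_torque"])
E
```

```text
(array([ 0.45827208, -0.29921235,  0.08517032]), [np.float64(0.001315814379386525), np.float64(0.001315814379386556)])
(array([ 0.45713396, -0.29663615,  0.08003891]), [np.float64(0.002356446768069378), np.float64(0.0023564467680693016)])
t 32.67 p [ 0.4587 -0.2979  0.0742] zyaw 2.93 down [-0.004 -0.014 -1.   ] f [ 0.27 -0.14  0.58] op 0.005 q [ 0.41  0.82  0.13  1.93 -0.21  0.4   0.74]
[-0.08056391  0.04752516  0.02586029]
```

>>> {"op": "carry_out", "data": {
  "rows": [
    [1,0,0,-0.005,0],
    [1,0,0,-0.01,0],
    [1,0,0,-0.01,0]
  ]
}}

```text
t: 32.92
position: [0.4586, -0.2979, 0.072]
ee_rot: [-0.508, 0.517, -0.485, 0.489]
ft_force: [0.6, -0.3, -0.0]
opening: 0.009
```

>>> {"op": "carry_out", "data": {
  "rows": [
    [1,0,0,-0.005,0],
    [1,0,0,-0.01,0],
    [1,0,0,-0.01,0]
  ]
}}

```text
t: 33.17
position: [0.4585, -0.2978, 0.0698]
ee_rot: [-0.508, 0.517, -0.485, 0.489]
ft_force: [-0.4, -1.0, 0.8]
opening: 0.007
```

```bash
python3 - <<'E'
from h import *
for i in range(4): c=cam("scene"); o=st()
s=cam("side")
cv2.imwrite("pics/g2.png",np.hstack([cv2.resize(c["color"][185:225,365:405],(400,400),interpolation=cv2.INTER_CUBIC),cv2.resize(s["color"][320:380,285:345],(400,400),interpolation=cv2.INTER_CUBIC)]))
E
```

```text
t 33.22 p [ 0.4586 -0.2978  0.0699] zyaw 2.93 down [-0.005 -0.013 -1.   ] f [-0.27  0.26  0.31] op 0.008 q [ 0.41  0.83  0.13  1.93 -0.21  0.39  0.74]
t 33.27 p [ 0.4586 -0.2978  0.0699] zyaw 2.93 down [-0.005 -0.014 -1.   ] f [ 0.28 -0.28 -0.89] op 0.005 q [ 0.41  0.83  0.13  1.93 -0.21  0.39  0.74]
t 33.32 p [ 0.4586 -0.2979  0.07  ] zyaw 2.93 down [-0.004 -0.014 -1.   ] f [-0.19  0.52 -0.1 ] op 0.006 q [ 0.41  0.83  0.13  1.93 -0.21  0.39  0.74]
t 33.37 p [ 0.4587 -0.2979  0.07  ] zyaw 2.93 down [-0.004 -0.014 -1.   ] f [-0.03  0.28  0.16] op 0.006 q [ 0.41  0.83  0.13  1.93 -0.21  0.39  0.74]
```

View pics/g2.png

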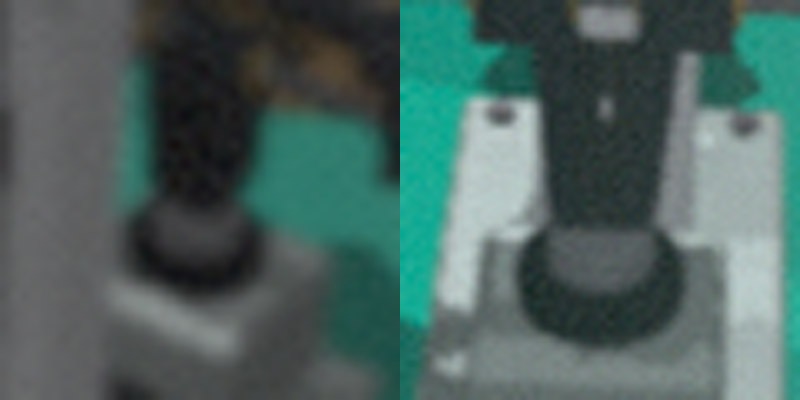

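>>> {"op": "carry_out", "data": {
  "rows": [
    [1,0,0,-0.005,0],
    [1,0,0,-0.01,0],
    [1,0,0,-0.01,0]
  ]
}}

```text
t: 33.67
position: [0.4586, -0.2978, 0.0678]
ee_rot: [-0.508, 0.517, -0.485, 0.489]
ft_force: [0.4, -0.9, 0.0]
opening: 0.005
```

>>> {"op": "carry_out", "data": {
  "rows": [
    [1,0,0,-0.005,0],
    [1,0,0,-0.01,0],
    [1,0,0,-0.01,0]
  ]
}}

```text
t: 33.92
position: [0.4585, -0.2977, 0.0656]
ee_rot: [-0.508, 0.517, -0.485, 0.489]
ft_force: [0.2, 0.2, 0.9]
opening: 0.005
```

>>> {"op": "carry_out", "data": {
  "rows": [
    [1,0,0,-0.005,0],
    [1,0,0,-0.01,0],
    [1,0,0,-0.01,0]
  ]
}}

```text
t: 34.17
position: [0.4585, -0.2978, 0.0636]
ee_rot: [-0.508, 0.517, -0.485, 0.489]
ft_force: [-0.4, -0.3, 1.6]
opening: 0.008
```

```bash
python3 - <<'E'
from h import *
for i in range(3): c=cam("scene"); o=st()
s=cam("side")
cv2.imwrite("pics/g3.png",np.hstack([cv2.resize(c["color"][185:225,365:405],(400,400),interpolation=cv2.INTER_CUBIC),cv2.resize(s["color"][320:380,285:345],(400,400),interpolation=cv2.INTER_CUBIC)]))
E
```

```text
t 34.22 p [ 0.4585 -0.2978  0.0636] zyaw 2.93 down [-0.005 -0.013 -1.   ] f [0.21 0.03 1.72] op 0.0 q [ 0.41  0.84  0.12  1.94 -0.21  0.38  0.74]
t 34.27 p [ 0.4585 -0.2978  0.0637] zyaw 2.93 down [-0.005 -0.013 -1.   ] f [-0.64  0.2   1.92] op 0.008 q [ 0.41  0.84  0.12  1.94 -0.21  0.38  0.74]
t 34.32 p [ 0.4585 -0.2978  0.0637] zyaw 2.93 down [-0.005 -0.013 -1.   ] f [0.18 0.18 2.51] op 0.007 q [ 0.41  0.84  0.12  1.94 -0.21  0.38  0.74]
```

View pics/g3.png

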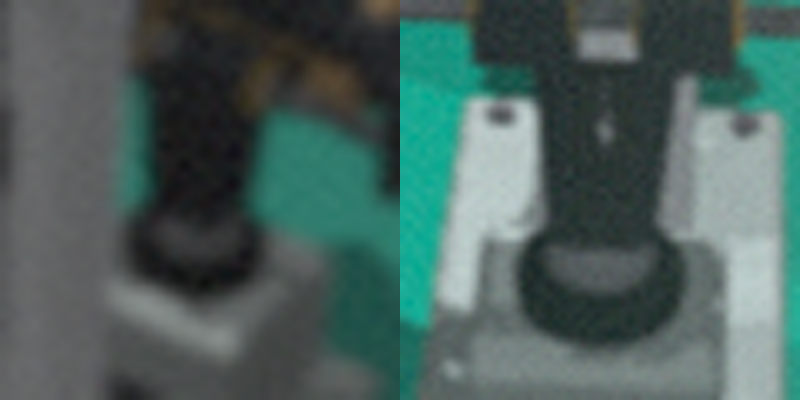

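>>> {"op": "carry_out", "data": {
  "rows": [
    [1,0,0,-0.005,0],
    [1,0,0,-0.01,0],
    [1,0,0,-0.01,0]
  ]
}}

```text
t: 34.62
position: [0.4585, -0.2978, 0.0616]
ee_rot: [-0.508, 0.517, -0.485, 0.489]
ft_force: [-0.3, 0.4, 2.9]
opening: 0.003
```

>>> {"op": "carry_out", "data": {
  "rows": [
    [1,0,0,-0.005,0],
    [1,0,0,-0.01,0],
    [1,0,0,-0.01,0]
  ]
}}

```text
t: 34.87
position: [0.4585, -0.2978, 0.0595]
ee_rot: [-0.508, 0.517, -0.485, 0.489]
ft_force: [-0.7, 0.1, 3.8]
opening: 0.003
```

>>> {"op": "carry_out", "data": {
  "rows": [
    [1,0,0,-0.005,0],
    [1,0,0,-0.01,0],
    [1,0,0,-0.01,0]
  ]
}}

```text
t: 35.12
position: [0.4586, -0.2978, 0.059]
ee_rot: [-0.508, 0.517, -0.485, 0.489]
ft_force: [-1.8, 3.0, 15.4]
opening: 0.004
```

```bash
python3 - <<'E'
from h import *
c=cam("scene"); o=st();s=cam("side")
cv2.imwrite("pics/g4.png",np.hstack([cv2.resize(c["color"][165:245,325:405],(400,400),interpolation=cv2.INTER_CUBIC),cv2.resize(s["color"][320:380,285:345],(400,400),interpolation=cv2.INTER_CUBIC)]))
E
```

```text
t 35.17 p [ 0.4586 -0.2978  0.0589] zyaw 2.92 down [-0.004 -0.013 -1.   ] f [-1.42  2.88 16.81] op 0.006 q [ 0.41  0.84  0.12  1.94 -0.21  0.37  0.74]
```

>>> {"op": "carry_out", "data": {
  "rows": [
    [1,0,0,0.01,0],
    [1,0,0,0.03,0],
    [1,0,0,0.06,0],
    [1,0,0,0.12,0],
    [1,0,0,0.22,0],
    [1,0,0,0.34,0],
    [1,0,0,0.46,0],
    [1,0,0,0.6,0]
  ]
}}

```text
t: 35.88
position: [0.4579, -0.2973, 0.1794]
ee_rot: [-0.508, 0.517, -0.486, 0.489]
ft_force: [1.0, -0.3, 0.1]
opening: 0.009
```

>>> {"op": "carry_out", "data": {
  "rows": [
    [1,0,0,0.1,0],
    [1,0,0,0.22,0],
    [1,0,0,0.36,0],
    [1,0,0,0.5,0],
    [1,0,0,0.6,0],
    [1,0,0,0.6,0],
    [1,0,0,0.6,0]
  ]
}}

```text
t: 36.47
position: [0.4582, -0.2975, 0.3001]
ee_rot: [-0.508, 0.517, -0.485, 0.489]
ft_force: [-0.2, -0.1, -0.9]
opening: 0.007
```

```bash
python3 - <<'E'
from h import *
import time
for n in ["scene","side","wrist"]:
    a=cam(n); 
    for i in range(4): b=cam(n)
    cv2.imwrite(f"pics/{n}20.png",b["color"]); d=cv2.absdiff(a["color"],b["color"]).max(2); print(n,(d>40).sum())
    if n=="scene": A=b["color"]
st()
cv2.imwrite("pics/g5.png",np.hstack([cv2.imread("pics/g4.png")[:,:400],cv2.resize(A[165:245,325:405],(400,400),interpolation=cv2.INTER_CUBIC)]))
E
```

```text
scene 17
side 100
wrist 844
t 37.22 p [ 0.4579 -0.2973  0.2994] zyaw 2.92 down [-0.006 -0.012 -1.   ] f [-0.07  0.78  1.37] op 0.003 q [ 0.33  0.5   0.24  1.72 -0.13  0.94  0.67]
```

View pics/g5.png

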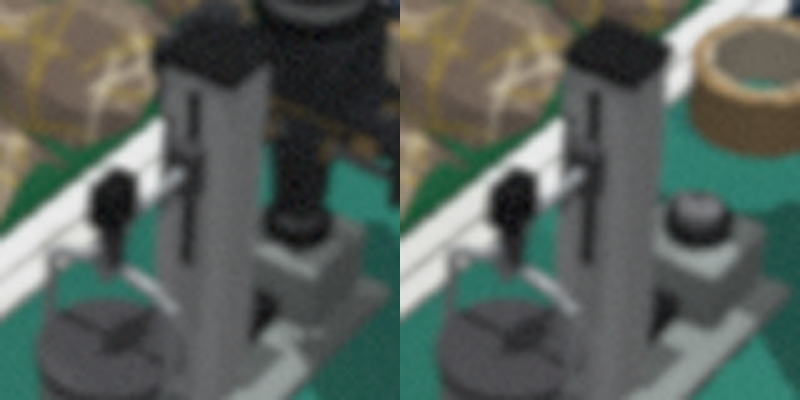

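View pics/wrist20.png

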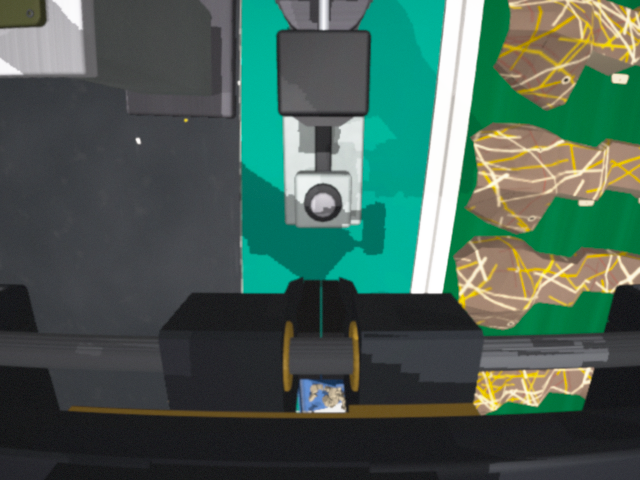

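View pics/scene20.png

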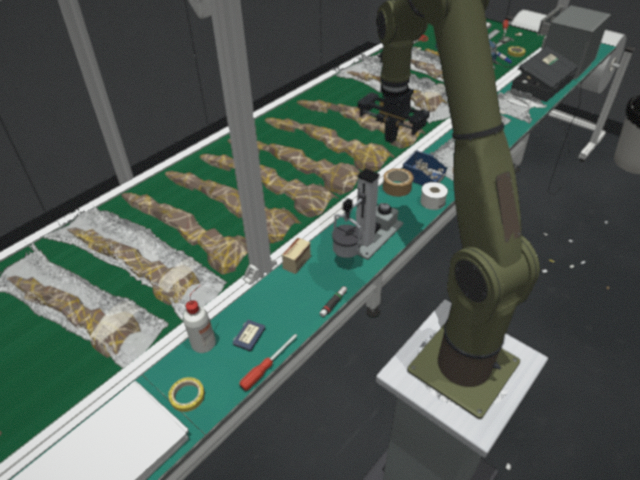

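The tin hangs still in the hook, the button has sprung back up, and the robot touches nothing.

```bash
python3 -c "
from h import *
print(r.job_done())"
```

```text
the job is handed in; nothing more can be done
None
```

The tin is hanging in the scale's hook, the hold button has been pressed and let go, and the job is handed in at about 37 s.

- **Hanging:** I gripped the tin by its grip block, turned it so the bar lay across the hook, and lowered it slowly. I stopped when the averaged wrist force read about 0.02 N (±0.05 N). I then eased the fingers open. Before-and-after pictures showed no visible jump, and the tin read about 2.4 N in the hand.
- **Button:** The spring push rose over about 6 mm of travel and then hit a hard stop at about 15 to 17 N, so it was fully down. I then lifted the arm clear.
- **Last checks:** The pictures show the tin hanging still, the button up again, and the other objects apparently where they were. The gripper is well clear of everything.

**Disagreement:** The fingertips met the button at a TCP height about 20 mm lower than the camera measurement predicted (about 0.065 m against 0.087 m). I found the contact by force instead, and did not find the cause.

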